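Shingle washed boards on the draining stand

ROBOT

A 6-joint arm with a two-finger parallel gripper is mounted at the origin on a cart in front of the work surface, level with it; the furniture and walls round the work are solid. World frame = base frame: x ahead of the robot, y to its left, z up, the work surface at z = 0. Lengths are in m, angles in rad, forces in N, time in s.
With the tool pointing down it reaches from about 0.3 to 0.95 m from the base axis. Payload 3.1 kg.
Tool frame: the origin (TCP) lies between the finger pads; the fingertips stand 17 mm ahead of it and the grasp point (between the pads) lies 2 mm behind it (env.tip_extent is the distance from the TCP to the fingertips, in m); z points along the fingers, x is the direction in which the jaws open and shut, and the axes are right-handed (so a half turn about z gives the same grasp; the last joint's range is limited). The gripper opens to 85 mm and grips with 20 to 120 N. Pads are 22 mm wide; open, the fingers measure 114 mm over their backs; the gripper's body (76 mm by 85 mm) begins 54 mm behind the grasp point. The pads swing forward as they close: fully open they stand 13 mm farther back than shut.
Start: joints at [1.229, 0.308, 1.634, -0, 1.2, -0.07], TCP at [0.168, 0.602, 0.228] pointing down, gripper open.
Joint ranges: [-3.06, 3.06], [-0.79, 1.96], [0.05, 2.63], [-1.19, 4.34], [0.05, 2.64], [-2.94, 2.94]. Speed limits (rad/s): [2.79, 2.79, 3.14, 3.14, 3.14, 3.14].

INTERFACE

Orientations are given as a 3x3 rotation matrix whose columns are the frame's x, y, z axes.
In Python, from cell import env, cams gives the robot as it stands. The module is installed in compiled form; this text tells all that it offers.
- The arm moves only by the tool step_arm, never from a script. Its argument "rows" is a list that holds one entry, the list of rows, each a list of 7 numbers: the opening, from 0 (shut) to 1 (fully open), then the shift along the tool's x, y, z in m, then the turn, a rotation vector about the tool's x, y, z in degrees. In form: [[[grip, tx, ty, tz, wx, wy, wz], ...]]. A call has 1 to 5 rows; each row is the pose to reach, as a shift and turn from the pose commanded when the call began, along the tool's axes at that moment; what a row does not reach only later rows make up. A row lasts 1/10 s, in which the tool goes at most 50 mm and 8.59 degrees, less where a joint would pass 70% of its speed; a pose out of reach is approached as far as the arm can. A call with a gripper value outside its range is refused whole. The fingers move at their own pace and stop on an object; the grip force is fixed at half the most. Time passes only in rows, so rows that repeat a pose let the fingers close. It gives the time, the measured TCP pose, the force and the opening at its end, in the units of the state.
- env.state(): the state, without advancing time (a new reading comes with each control period).
- cams.grab_frame(name): name is "side" or "top" or "wrist"; returns a dict with "img" (400x640x3 uint8, red, green, blue), "depth" (400x640 float32, m along the optical axis (not along the pixel's ray), 0 where there is no reading), "mtx" (3x3 intrinsics, pixels), "k1" (the pictures are not rectified: a ray, as slopes to the right and down, at radius r is drawn at 1 + k1 r^2 times it, then the intrinsics apply), "extrinsics" (4x4, takes a point from camera to world coordinates); the wrist camera has in their place "T_tool_cam" (4x4, takes a point from camera to tool coordinates, whose origin is the TCP and whose axes are the tool frame's). Camera axes: x right, y up, looking along -z (the intrinsics and any distortion apply to the point x, -y, -z); pixel columns grow to the right and rows downward; lengths in m; the calibration is good to about 2 mm. A picture is of the moment at which its call begins: read the wrist's pose just before it.
- env.close_job(): hands the job in, once; it reports no verdict.
Trained networks look in the newest picture that a camera, given by its name, has taken for a name from the list of things; names that differ only in an ending like _2 or _b are one class to them, and where a whole thing is asked for, a point or a joint stands for the part that bears it (a point fixed in the world has none). Each returns a list of dicts, best first, with "conf" (0 to 1); they miss things now and then, are a little off and sometimes report something else, mostly with a low value. They report only what shows in the picture. A call takes as long as a camera call. They do not tell look-alikes from the thing itself.
- cams.find_in(camera, label): "point" ([x, y, z] in m, in world coordinates, good to about 4 mm: the middle of the surface that is visible of it).
- cams.masks_of(camera, label): "region" (400x640 bool, what is visible of it).
- cams.mark_of(camera, label): "point" ([x, y, z] in m, in world coordinates, good to about 4 mm: a listed point, or the origin of a listed thing).
The state is a dict: "clock": time; "joint_pos": joint angles; "qvel": joint speeds; "effort": joint torques, N m; "tool_pos": TCP position; "tcp_rot": TCP orientation; "ft_force": force on the tool from outside, world axes, zero at the start; "torque": the same for the moment, N m; "grip_width": finger opening in m.
Only numpy, scipy, OpenCV 4.12 (cv2) and the standard library are available. Lean on these libraries where they do the work, as an engineer would, in place of code of your own. Each camera call takes 0.05 s, during which the arm holds its last target. There are 200 camera calls.

TASK

Set the draining stand's steel prop to 40 degrees above level and let go, so that it holds by itself. Then stand the three dark boards to dry on it like overlapping shingles, centred, hole end up, each leaning on what is behind it: first the longest with its foot between the prop hinge and the first rib, lying on the prop; then the middle one with its foot between the first and second ribs, then the shortest with its foot between the second and third ribs. Put the boards down without banging them and leave the other kitchen things where they are.

Things in the scene. Friction and masses are not known exactly. Their poses are not given: they have to be found in the camera images.
- stand: white draining stand, fixed: base 264 x 150 x 8 mm, edge strips 16 mm high along the long sides (y = +-70 mm). Origin under its centre at worktop level; x along its length towards the prop end (to the robot's right and away), z up. Three grey cross ribs 110 x 6 mm, tops 14 mm over the worktop, at x = -17 mm (first, next to the prop hinge), -57 (second), -97 mm (third)
- prop (a joint): angle of the steel prop frame above level, rad: 0 flat, 1.4 most upright. Friction hinge (0.5 N m): stays where left. Axis along the stand's y at x = +10, z = 12 mm in the stand frame. Frame 125 mm long from the axis, 60 mm wide (y +-30), 8 mm thick, centred on the axis; grip it across its width. Boards lie on its upper face
- prop_edge (a point): middle of the prop's free edge, 125 mm from the hinge axis, at half its thickness
- slot1 (a point): on the base between the first rib and the prop hinge (stand x = -2 mm): the long board's foot belongs there
- slot2 (a point): on the base between the second and first ribs (stand x = -37 mm): the middle board's foot belongs there
- slot3 (a point): on the base between the third and second ribs (stand x = -77 mm): the short board's foot belongs there
- board_long: dark wooden board 160 x 60 x 9 mm with a 14 mm hanging hole 16 mm from one end (about 75 g), lying flat at the start. Origin at the centre of its underside; x runs along its length towards the hole end, y across, z up out of its upper face
- board_long_foot (a point): middle of the end face without the hole (the foot) of the 160 mm board, at half its thickness
- board_mid: dark wooden board 130 x 60 x 9 mm with a 14 mm hanging hole 16 mm from one end (about 62 g), lying flat at the start. Origin at the centre of its underside; x runs along its length towards the hole end, y across, z up out of its upper face
- board_mid_foot (a point): middle of the end face without the hole (the foot) of the 130 mm board, at half its thickness
- board_short: dark wooden board 100 x 60 x 9 mm with a 14 mm hanging hole 16 mm from one end (about 50 g), lying flat at the start. Origin at the centre of its underside; x runs along its length towards the hole end, y across, z up out of its upper face
- board_short_foot (a point): middle of the end face without the hole (the foot) of the 100 mm board, at half its thickness
- lemon: lemon, 72 x 57 x 58 mm; a bystander, origin at the centre of its underside
- garlic: garlic bulb, 53 mm; a bystander, origin at the centre of its underside
- tin: round tin, 86 mm across, 40 mm high; a bystander, origin at the centre of its underside
- shaker: salt shaker, 44 mm across, 90 mm high; a bystander, origin at the centre of its underside
- jar: spice jar with a black cap, 41 mm across, 105 mm high; a bystander, origin at the centre of its underside
There are look-alikes about, which are no part of the job. What is shaped like the board_mid but green or purple is not meant.

How it is judged:
On the way, in this order (a step that is already met when the one before it is completed fails the run):
1. the prop stands at 40 degrees, give or take 7, and holds with the fingers off it (value of joint prop between 0.58 and 0.82 rad and contact force between the fingers and prop below 0.1 N), for 0.3 s.
2. the long board stands behind the first rib, flat on the prop (x of board_long_foot in the frame of stand between -0.017 and 0.01 m and z of board_long_foot in the frame of stand below 0.022 m and y of board_long_foot in the frame of stand between -0.018 and 0.018 m and y of board_long in the frame of stand between -0.02 and 0.02 m and angle between the z axis of board_long and the z axis of prop, either way round below 0.14 rad and angle between the y axis of board_long and the y axis of stand, either way round below 0.2 rad and angle between board_long's own z axis and vertical between 0.26 and 0.87 rad and contact force between the fingers and board_long below 0.1 N and linear speed of board_long below 0.03 m/s), for 0.3 s.
3. the middle board stands behind the second rib, leaning on the long one (x of board_mid_foot in the frame of stand between -0.057 and -0.02 m and z of board_mid_foot in the frame of stand below 0.022 m and y of board_mid_foot in the frame of stand between -0.018 and 0.018 m and y of board_mid in the frame of stand between -0.02 and 0.02 m and angle between the z axis of board_mid and the z axis of prop, either way round below 0.32 rad and angle between the y axis of board_mid and the y axis of stand, either way round below 0.2 rad and angle between board_mid's own z axis and vertical between 0.26 and 0.87 rad and contact force between the fingers and board_mid below 0.1 N and linear speed of board_mid below 0.03 m/s), for 0.3 s.
4. the short board stands behind the third rib, leaning on the middle one (x of board_short_foot in the frame of stand between -0.097 and -0.06 m and z of board_short_foot in the frame of stand below 0.022 m and y of board_short_foot in the frame of stand between -0.018 and 0.018 m and y of board_short in the frame of stand between -0.02 and 0.02 m and angle between the z axis of board_short and the z axis of prop, either way round below 0.45 rad and angle between the y axis of board_short and the y axis of stand, either way round below 0.2 rad and angle between board_short's own z axis and vertical between 0.26 and 0.87 rad and contact force between the fingers and board_short below 0.1 N and linear speed of board_short below 0.03 m/s), for 0.3 s.
At the end, for the whole second after the job is handed in: Prop holding at 40 +-7 degrees; each board's foot down in its own slot, hole end up, within 18 mm of the midline and 0.2 rad of square, tilted 15 to 50 degrees the way the prop leans (long board within 0.14 rad of the prop, middle 0.32, short 0.45); all at rest, released (all of step 1 and all of step 2 and all of step 3 and all of step 4); the robot touches nothing.
It fails at once if a bystander is moved by more than 30 mm (distance of any of lemon, garlic, tin, shaker, jar from where it was at the start of the episode above 0.03 m).
It fails at once if a board is banged on the stand (over 40 N) (contact force between any of board_long, board_mid, board_short and stand above 40 N).
It also fails if it takes over 72 s, if anything falls off the work surface, if the arm or the gripper's body presses on something with over 40 N, if the wrist force passes 120 N, or if a joint passes its speed limit or range.

## Working session

There is one attempt and no reset: what is moved stays moved. The work goes in short steps, Python scripts to look and compute and a tool call to move; the robot and the scene stay as the last step left them, time stands still between calls to the robot, and variables do not carry over. Pictures are saved under pics/ and viewed, about 8 in all and at most 12, crops included, and the job is handed in when it is done.

Besides the shell and the picture viewer there is one more tool, called as a command line: name --argument value ..., lists and objects as JSON in quotes. step_arm: Moves the arm, as the interface text tells. Its arguments: {"type":"object","properties":{"rows":{"type":"array"}},"required":["rows"]}

```bash
mkdir -p pics
python3 - <<'E'
from cell import env, cams
import cv2, numpy as np
s=env.state(); print(s['clock'],s['tool_pos'],s['grip_width'])
for c in ['top','side']:
    f=cams.grab_frame(c); cv2.imwrite(f'pics/{c}0.png',f['img'][:,:,::-1]); print(c,f['extrinsics'].round(3).tolist(),f['mtx'].tolist(),f['k1'])
    for n in ['stand','prop','prop_edge','slot1','slot2','slot3','board_long','board_long_foot','board_mid','board_mid_foot','board_short','board_short_foot']:
        print(c,n,[(np.round(d['point'],3).tolist(),round(d['conf'],2)) for d in cams.mark_of(c,n)])
print(env.state()['clock'])
E
```

```text
0.0 [0.16754712 0.60127174 0.22644903] 0.08552164676471875
top [[0.028, 0.982, -0.184, 0.247], [-1.0, 0.029, 0.003, 0.242], [0.008, 0.184, 0.983, 1.38], [0.0, 0.0, 0.0, 1.0]] [[416.7819414750391, 0.0, 316.06411987359724], [0.0, 416.7819414750391, 201.44758959447108], [0.0, 0.0, 1.0]] -0.10492997808355962
top stand [([0.556, -0.024, 0.002], 0.87), ([0.427, 0.23, 0.008], 0.69)]Traceback (most recent call last):
  File "<stdin>", line 7, in <module>
ValueError: it knows: board_long, board_long_foot, board_mid, board_mid_foot, board_short, board_short_foot, garlic, jar, lemon, prop_edge, shaker, slot, stand, tin
```

Run:
```python
from cell import env, cams
import cv2, numpy as np
for c in ['top','side']:
    f=cams.grab_frame(c); cv2.imwrite(f'pics/{c}0.png',f['img'][:,:,::-1]); 
    for n in ['stand','prop_edge','slot','board_long','board_long_foot','board_mid','board_mid_foot','board_short','board_short_foot','lemon','garlic','tin','shaker','jar']:
        print(c,n,[(np.round(d['point'],3).tolist(),round(d['conf'],2)) for d in cams.mark_of(c,n)])
print(env.state()['clock'])
a=[cv2.imread(f'pics/{c}0.png') for c in ['top','side']]
```

```text
top stand [([0.559, -0.023, 0.002], 0.8)]
top prop_edge [([0.462, -0.121, 0.028], 0.55)]
top slot [([0.614, 0.033, 0.011], 0.98), ([0.586, 0.001, 0.009], 0.85), ([0.556, -0.024, 0.006], 0.83)]
top board_long [([0.484, 0.35, -0.004], 0.75)]
top board_long_foot [([0.4, 0.368, 0.005], 0.75)]
top board_mid [([0.316, 0.476, 0.002], 0.94), ([0.48, 0.602, 0.001], 0.76), ([0.489, 0.239, 0.0], 0.67)]
top board_mid_foot [([0.251, 0.492, 0.005], 0.81), ([0.488, 0.671, 0.002], 0.79), ([0.426, 0.228, 0.007], 0.58), ([0.468, 0.47, 0.004], 0.42)]
top board_short [([0.522, 0.462, -0.002], 0.75)]
top board_short_foot [([0.465, 0.472, 0.005], 0.9)]
top lemon [([0.665, 0.255, -0.003], 0.59)]
top garlic [([0.653, 0.19, -0.002], 0.58)]
top tin [([0.341, 0.292, 0.001], 0.63), ([0.427, 0.23, 0.007], 0.46)]
top shaker [([0.648, 0.401, -0.002], 0.64), ([0.343, 0.287, 0.001], 0.27)]
top jar [([0.655, 0.335, -0.002], 0.63)]
side stand [([0.553, -0.025, -0.002], 0.97), ([0.563, -0.021, 0.013], 0.52), ([0.483, 0.353, 0.0], 0.49)]
side prop_edge [([0.463, -0.119, 0.025], 0.74)]
side slot [([0.612, 0.03, 0.008], 0.98), ([0.563, -0.022, 0.01], 0.92), ([0.586, -0.001, 0.008], 0.76)]
side board_long [([0.478, 0.35, 0.003], 0.8), ([0.4, 0.366, 0.007], 0.22)]
side board_long_foot [([0.401, 0.363, 0.003], 0.94), ([0.648, 0.19, -0.002], 0.63)]
side board_mid [([0.311, 0.48, 0.002], 0.9), ([0.488, 0.239, -0.001], 0.65), ([0.483, 0.605, 0.005], 0.6)]
side board_mid_foot [([0.248, 0.49, 0.004], 0.92), ([0.421, 0.228, 0.001], 0.7), ([0.485, 0.671, -0.0], 0.63)]
side board_short [([0.52, 0.463, 0.002], 0.86)]
side board_short_foot [([0.473, 0.467, 0.002], 0.76)]
side lemon [([0.662, 0.26, 0.0], 0.9)]
side garlic [([0.646, 0.189, -0.001], 0.85)]
side tin [([0.343, 0.29, -0.004], 0.59), ([0.521, 0.459, 0.003], 0.16)]
side shaker [([0.653, 0.402, -0.001], 0.85)]
side jar [([0.659, 0.332, 0.003], 0.56), ([0.404, 0.367, 0.003], 0.54)]
1.6
```

View pics/top0.png

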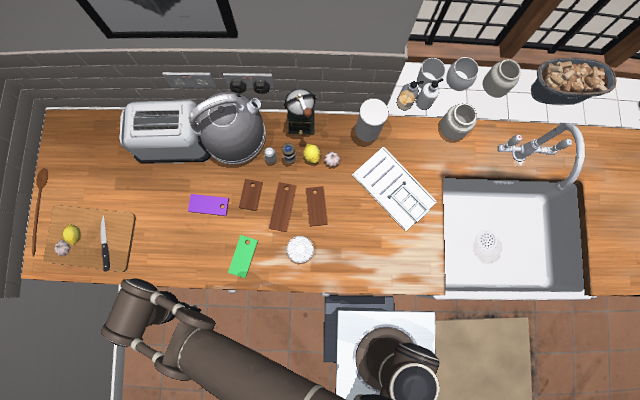

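View pics/side0.png

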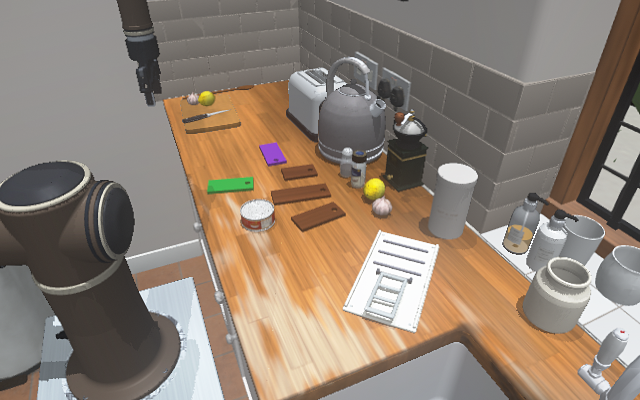

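```bash
cat > h.py <<'E'
import numpy as np, cv2
from cell import env, cams
from scipy.spatial.transform import Rotation as R
def cloud(f, mask, T=None):
    v,u=np.nonzero(mask&(f['depth']>0)); d=f['depth'][v,u]; K=f['mtx']
    p=np.stack([(u-K[0,2])/K[0,0],(v-K[1,2])/K[1,1]],1); q=p.copy()
    for _ in range(8): q=p/(1+f['k1']*(q**2).sum(1))[:,None]
    c=np.stack([q[:,0]*d,-q[:,1]*d,-d],1); T=f['extrinsics'] if T is None else T
    return c@T[:3,:3].T+T[:3,3]
def rect(P):
    (c,s,a)=cv2.minAreaRect((P[:,:2]*1000).astype(np.float32)); 
    return np.round(c,1),np.round(s,1),round(a,1)
E
python3 - <<'E'
from h import *
s=env.state(); print(s['tcp_rot'].round(3).tolist())
for c in ['top','side']:
    f=cams.grab_frame(c)
    for n in ['stand','prop_edge','board_long','board_mid','board_short']:
        for m in cams.masks_of(c,n):
            if m['conf']<.5: continue
            M=cv2.erode(m['region'].astype(np.uint8),np.ones((1,1)))>0
            P=cloud(f,M)
            col=f['img'][M].mean(0).astype(int)
            print(c,n,round(m['conf'],2),len(P),col,rect(P),np.percentile(P[:,2],[5,50,95]).round(4))
            if n=='prop_edge':
                e=np.array([-.7,-.7]); x=(P[:,:2]-[.556,-.024])@e
                Q=P[P[:,2]>.012]; x=(Q[:,:2]-[.556,-.024])@e
                print('  prop fit z vs x',np.polyfit(x,Q[:,2],1),x.min(),x.max(),rect(Q))
E
```

```text
[[0.268, 0.963, 0.0], [0.963, -0.268, -0.0], [0.0, 0.0, -1.0]]
top stand 0.67 3423 [233 232 234] (array([559.3, -27.7]), array([273. , 160.8]), 44.7) [0.0027 0.0084 0.0214]
top prop_edge 0.65 207 [208 215 219] (array([507.8, -73. ]), array([123.8,  59.6]), 42.5) [0.012  0.0206 0.0301]
  prop fit z vs x [0.10841694 0.01448269] 0.006276319785044224 0.12884068271434135 (array([507.8, -73. ]), array([123.8,  59.6]), 42.5)
top prop_edge 0.58 215 [221 205  87] (array([660.2, 256.4]), array([57.3, 46.9]), 1.4) [0.0359 0.0489 0.0587]
  prop fit z vs x [-0.22374553 -0.01193344] -0.29975011177182087 -0.24040389071863558 (array([660.2, 256.4]), array([57.3, 46.9]), 1.4)
top board_long 0.86 839 [127  80  57] (array([485.3, 350.8]), array([ 62.8, 160.8]), 79.9) [0.0031 0.0082 0.013 ]
top board_long 0.59 636 [125  79  56] (array([489.3, 234.9]), array([128.7,  58.8]), 8.5) [0.0037 0.0081 0.0129]
top board_mid 0.75 724 [106 217 133] (array([317. , 476.3]), array([ 65.7, 127.8]), 74.3) [0.002  0.0082 0.013 ]
top board_mid 0.68 662 [124  79  56] (array([489.7, 236.2]), array([129.9,  60.7]), 8.1) [0.
[... 597 characters left out ...]
it z vs x [0.11035173 0.01467467] 0.004776536523811339 0.131309099424339 (array([507.7, -72.9]), array([127.7,  63.4]), 45.2)
side board_long 0.57 853 [121  79  53] (array([484.6, 351.8]), array([ 66. , 166.6]), 80.0) [0.001  0.008  0.0101]
side board_mid 0.88 635 [ 75 166  78] (array([311.3, 480.2]), array([ 77.7, 134.9]), 73.8) [0.0012 0.0081 0.0106]
side board_mid 0.83 454 [144  76 179] (array([485.5, 610.4]), array([153.8,  68.7]), 85.5) [-0.0003  0.008   0.0103]
side board_mid 0.78 855 [121  80  54] (array([487.5, 244.5]), array([133.1,  74. ]), 8.0) [0.0009 0.0079 0.01  ]
side board_short 0.64 435 [115  75  51] (array([519.5, 460.5]), array([ 66.8, 101.1]), 81.1) [0.0009 0.0078 0.0101]
```

```bash
cat >> h.py <<'E'
S=np.array([.558,-.024,0]); YAW=np.deg2rad(-135.5)
ST=np.eye(4); ST[:3,:3]=R.from_euler('z',YAW).as_matrix(); ST[:3,3]=S
def pose(Rm,p):
    T=np.eye(4);T[:3,:3]=Rm;T[:3,3]=p;return T
def cur():
    s=env.state(); return pose(s['tcp_rot'],s['tool_pos'])
def lean(alpha,xz,h):
    "tool pose (world) for a surface leaning alpha deg in the stand; xz = point (m, stand) the tool looks at, h = TCP distance behind it"
    a=np.deg2rad(alpha); tz=np.array([np.sin(a),0,-np.cos(a)]); ty=np.array([np.cos(a),0,np.sin(a)])
    Rm=np.stack([np.cross(ty,tz),ty,tz],1); return ST@pose(Rm,np.array([xz[0],0,xz[1]])-h*tz)
def prop(alpha,r,h):
    a=np.deg2rad(alpha); return lean(alpha,(.010+r*np.cos(a),.012+r*np.sin(a)),h)
def flat(x,y,z,yaw):
    "tool down, tool y along board yaw (deg)"
    a=np.deg2rad(yaw); ty=np.array([np.cos(a),np.sin(a),0]); tz=np.array([0,0,-1.])
    return pose(np.stack([np.cross(ty,tz),ty,tz],1),[x,y,z])
def rel(A,B):
    D=np.linalg.inv(A)@B; return np.r_[D[:3,3],R.from_matrix(D[:3,:3]).as_rotvec(degrees=True)]
def plan(T0,wps,per=5,vd=.045,va=8):
    "wps: (T, grip[, n]); prints rows by call"
    rows=[]
    A=T0
    for w in wps:
        B,g=w[0],w[1]; d=rel(A,B); n=w[2] if len(w)>2 else max(1,int(np.ceil(max(np.linalg.norm(d[:3])/vd,np.linalg.norm(d[3:])/va))))
        for k in range(1,n+1):
            T=A.copy(); T[:3,3]=A[:3,3]+(B[:3,3]-A[:3,3])*k/n
            T[:3,:3]=A[:3,:3]@R.from_rotvec(d[3:]*k/n,degrees=True).as_matrix(); rows.append((g,T))
        A=B
    c=T0
    for i in range(0,len(rows),per):
        print('[['+','.join('['+','.join(f'{v:g}' for v in [g,*(round(x,4) for x in rel(c,T)[:3]),*(round(x,1) for x in rel(c,T)[3:])])+']' for g,T in rows[i:i+per])+']]')
        c=rows[min(i+per,len(rows))-1][1]
E
python3 - <<'E'
from h import *
print(env.tip_extent)
plan(cur(),[(prop(6,.1,.08),1),(prop(6,.1,.0065),1,4)])
E
```

```text
0.017
[[[1,-0.0326,0.0274,0.007,-0.2,-0.3,6.7],[1,-0.0651,0.0548,0.014,-0.4,-0.7,13.3],[1,-0.0977,0.0822,0.0209,-0.6,-1,20],[1,-0.1302,0.1097,0.0279,-0.8,-1.4,26.6],[1,-0.1628,0.1371,0.0349,-1,-1.7,33.3]]]
[[[1,-0.012,0.0406,0.0083,-0.2,-0.3,6.7],[1,-0.024,0.0812,0.0166,-0.4,-0.7,13.3],[1,-0.036,0.1218,0.0249,-0.6,-1,20],[1,-0.0479,0.1624,0.0332,-0.8,-1.4,26.6],[1,-0.0599,0.2029,0.0415,-1,-1.7,33.3]]]
[[[1,0.0125,0.0403,0.009,-0.2,-0.3,6.7],[1,0.0249,0.0806,0.018,-0.4,-0.7,13.3],[1,0.0374,0.1209,0.0271,-0.6,-1,20],[1,0.0498,0.1612,0.0361,-0.8,-1.4,26.6],[1,0.0623,0.2015,0.0451,-1,-1.7,33.3]]]
[[[1,0.0327,0.0266,0.0089,-0.2,-0.3,6.7],[1,0.0655,0.0532,0.0178,-0.4,-0.7,13.3],[1,0.0982,0.0799,0.0268,-0.6,-1,20],[1,0.0979,0.08,0.0451,-0.6,-1,20],[1,0.0975,0.0801,0.0635,-0.6,-1,20]]]
[[[1,0,0,0.0184,-0,0,-0],[1,-0,0,0.0368,-0,-0,-0]]]
```

step_arm --rows '[[[1, -0.0326, 0.0274, 0.007, -0.2, -0.3, 6.7], [1, -0.0651, 0.0548, 0.014, -0.4, -0.7, 13.3], [1, -0.0977, 0.0822, 0.0209, -0.6, -1, 20], [1, -0.1302, 0.1097, 0.0279, -0.8, -1.4, 26.6], [1, -0.1628, 0.1371, 0.0349, -1, -1.7, 33.3]]]'

```text
clock: 2.7
tool_pos: [0.2567, 0.4071, 0.1927]
tcp_rot: [[0.756, 0.655, -0.0], [0.654, -0.756, -0.034], [-0.022, 0.025, -0.999]]
ft_force: [0.8, 0.5, 0.4]
grip_width: 0.0858
```

step_arm --rows '[[[1, -0.012, 0.0406, 0.0083, -0.2, -0.3, 6.7], [1, -0.024, 0.0812, 0.0166, -0.4, -0.7, 13.3], [1, -0.036, 0.1218, 0.0249, -0.6, -1, 20], [1, -0.0479, 0.1624, 0.0332, -0.8, -1.4, 26.6], [1, -0.0599, 0.2029, 0.0415, -1, -1.7, 33.3]]]'

```text
clock: 3.2
tool_pos: [0.3452, 0.2135, 0.1579]
tcp_rot: [[0.991, 0.132, -0.019], [0.131, -0.99, -0.061], [-0.027, 0.058, -0.998]]
ft_force: [0.5, 0.4, -0.2]
grip_width: 0.0854
```

step_arm --rows '[[[1, 0.0125, 0.0403, 0.009, -0.2, -0.3, 6.7], [1, 0.0249, 0.0806, 0.018, -0.4, -0.7, 13.3], [1, 0.0374, 0.1209, 0.0271, -0.6, -1, 20], [1, 0.0498, 0.1612, 0.0361, -0.8, -1.4, 26.6], [1, 0.0623, 0.2015, 0.0451, -1, -1.7, 33.3]]]'

```text
clock: 3.7
tool_pos: [0.4336, 0.0195, 0.1228]
tcp_rot: [[0.9, -0.434, -0.051], [-0.436, -0.897, -0.074], [-0.014, 0.089, -0.996]]
ft_force: [1.0, 0.9, 0.0]
grip_width: 0.0851
```

step_arm --rows '[[[1, 0.0327, 0.0266, 0.0089, -0.2, -0.3, 6.7], [1, 0.0655, 0.0532, 0.0178, -0.4, -0.7, 13.3], [1, 0.0982, 0.0799, 0.0268, -0.6, -1, 20], [1, 0.0982, 0.0799, 0.0268, -0.6, -1, 20]]]'

```text
clock: 4.1
tool_pos: [0.4882, -0.0994, 0.1017]
tcp_rot: [[0.696, -0.715, -0.07], [-0.718, -0.692, -0.074], [0.005, 0.102, -0.995]]
ft_force: [1.1, -0.4, 0.0]
grip_width: 0.0857
```

Run:
```python
from h import *
s=env.state(); f=cams.grab_frame('wrist'); cv2.imwrite('pics/w1.png',f['img'][:,:,::-1])
T=cur()
print(s['clock'],s['joint_pos'].round(2),s['tool_pos'].round(4),rel(T,prop(6,.1,.08)).round(4),s['ft_force'].round(1))
W=T@f['T_tool_cam']
for n in ['prop_edge','slot','stand']:
  print(n,[(d['point'].round(4) if hasattr(d['point'],'round') else d['point'],d['conf'], (np.linalg.inv(ST)@np.r_[d['point'],1])[:3].round(4)) for d in cams.mark_of('wrist',n)])
for m in cams.masks_of('wrist','prop_edge')[:1]:
  P=cloud(f,m['region'],W); Q=(P-S)@ST[:3,:3]
  k=Q[:,2]>.017; 
  print('prop stand frame',np.percentile(Q,[2,50,98],0).round(4).tolist(),np.polyfit(Q[k,0],Q[k,2],1))
  print(cv2.minAreaRect((Q[:,:2]*1000).astype(np.float32)))
```

```text
4.1 [-0.23  0.27  1.98 -0.11  0.95  0.64] [ 0.4882 -0.0994  0.1017] [-0.0022 -0.001  -0.0006 -0.1477 -0.0694 -0.3032] [ 1.1 -0.4  0. ]
prop_edge [([0.4661, -0.1226, 0.0238], 0.85, array([0.1347, 0.0059, 0.0238]))]
slot [([0.5576, -0.0222, 0.0074], 0.67, array([-0.001 , -0.0016,  0.0074]))]
stand [([0.5592, -0.0213, 0.0003], 0.63, array([-0.0027, -0.0011,  0.0003]))]
prop stand frame [[0.0069, -0.0321, 0.0122], [0.0535, -0.0027, 0.02], [0.1308, 0.0265, 0.0298]] [0.11474021 0.01384922]
((76.46089935302734, -2.709228515625), (66.24324798583984, 140.8157958984375), 89.84495544433594)
```

View pics/w1.png

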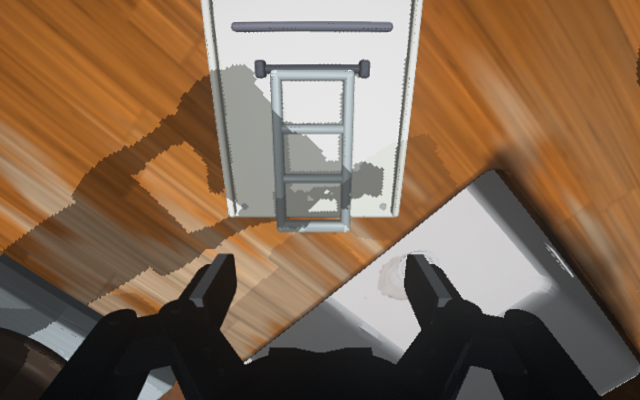

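step_arm --rows '[[[1, -0.002, -0.001, 0.02, 0, 0, 0], [1, -0.002, -0.001, 0.04, 0, 0, 0], [1, -0.002, -0.001, 0.06, 0, 0, 0], [1, -0.002, -0.001, 0.072, 0, 0, 0], [1, -0.002, -0.001, 0.072, 0, 0, 0]]]'

```text
clock: 4.85
tool_pos: [0.4777, -0.0968, 0.0286]
tcp_rot: [[0.701, -0.709, -0.076], [-0.713, -0.697, -0.072], [-0.002, 0.104, -0.995]]
ft_force: [-1.2, 0.1, 0.6]
grip_width: 0.0855
```

step_arm --rows '[[[0.65, 0, 0, 0, 0, 0, 0], [0.65, 0, 0, 0, 0, 0, 0], [0.6, 0, 0, 0, 0, 0, 0], [0.6, 0, 0, 0, 0, 0, 0]]]'

```text
clock: 5.25
tool_pos: [0.4804, -0.0982, 0.0307]
tcp_rot: [[0.7, -0.711, -0.071], [-0.714, -0.696, -0.073], [0.003, 0.101, -0.995]]
ft_force: [0.7, -0.5, -0.2]
grip_width: 0.0511
```

```bash
sed -i 's/S=np.array(\[.558,-.024,0\])/S=np.array([.5573,-.0233,0])/' h.py
python3 - <<'E'
from h import *
T=cur(); print(rel(T,prop(6,.1,.0065)).round(4), env.state()['clock'])
A=prop(6,.1,.0065)
plan(A,[(prop(a,.1,.0065),0.4,1) for a in np.arange(12.8,40.1,6.8)])
E
```

```text
[ 0.0004  0.0013  0.0019 -0.1801 -0.1372 -0.1042] 5.25
[[[0.4,0,-0.0015,-0.0118,-6.8,-0,-0],[0.4,0,-0.0043,-0.0233,-13.6,0,0],[0.4,-0,-0.0085,-0.0344,-20.4,0,-0],[0.4,-0,-0.014,-0.045,-27.2,0,-0],[0.4,0,-0.0207,-0.0548,-34,0,-0]]]
```

Run:
```python
from h import *
f=cams.grab_frame('wrist'); cv2.imwrite('pics/w2.png',f['img'][:,:,::-1])
print(env.state()['grip_width'])
```

```text
0.0513653717960491
```

View pics/w2.png

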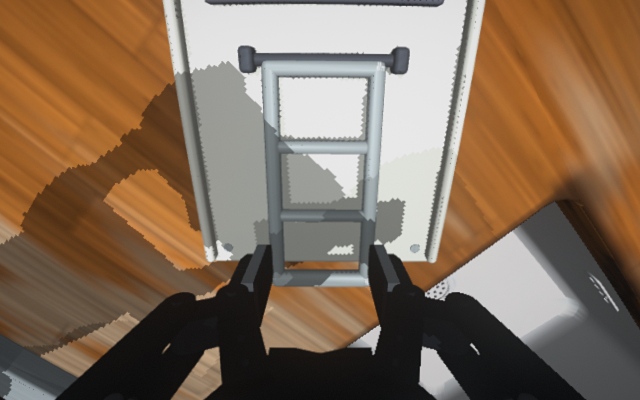

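Run:
```python
from h import *
f=cams.grab_frame('wrist'); W=cur()@f['T_tool_cam']
for u,v in [(262,248),(266,260),(255,262),(382,250),(378,262),(390,262),(277,235),(377,235),(320,278),(320,216)]:
    M=np.zeros((400,640),bool); M[v-1:v+2,u-1:u+2]=1
    P=np.median(cloud(f,M,W),0) if (f['depth'][M]>0).any() else None
    if P is not None: print((u,v),'tool',((P-cur()[:3,3])@cur()[:3,:3]).round(4),'stand',((P-S)@ST[:3,:3]).round(4))
```

```text
(262, 248) tool [-0.0283 -0.0109 -0.0145] stand [ 0.0951 -0.029   0.0436]
(266, 260) tool [-0.0252 -0.009  -0.0232] stand [ 0.0962 -0.0259  0.0525]
(255, 262) tool [-0.029  -0.011  -0.0283] stand [ 0.0937 -0.0297  0.0574]
(382, 250) tool [ 0.0306 -0.0111 -0.0176] stand [0.0948 0.03   0.0469]
(378, 262) tool [ 0.0265 -0.0109 -0.0283] stand [0.0939 0.0258 0.0575]
(390, 262) tool [ 0.032  -0.0109 -0.0279] stand [0.0939 0.0313 0.0571]
(277, 235) tool [-0.0236 -0.0091  0.0035] stand [ 0.0988 -0.0242  0.0259]
(377, 235) tool [0.0359 0.0001 0.023 ] stand [0.11   0.0353 0.0076]
(320, 278) tool [0.0005 0.0179 0.0031] stand [ 0.1257 -0.0002  0.0292]
(320, 216) tool [ 0.0003 -0.0201  0.0043] stand [ 0.088  -0.0003  0.0241]
```

step_arm --rows '[[[0.9, 0, 0, 0, 0, 0, 0], [0.9, 0, 0, 0.003, 0, 0, 0], [0.9, 0, 0, 0.006, 0, 0, 0], [0.9, 0, 0, 0.009, 0, 0, 0], [0.9, 0, 0, 0.009, 0, 0, 0]]]'

```text
clock: 5.85
tool_pos: [0.4784, -0.0986, 0.0203]
tcp_rot: [[0.7, -0.711, -0.074], [-0.714, -0.696, -0.072], [-0.0, 0.103, -0.995]]
ft_force: [0.5, 0.2, 0.0]
grip_width: 0.0772
```

step_arm --rows '[[[0.65, 0, 0, 0, 0, 0, 0], [0.65, 0, 0, 0, 0, 0, 0], [0.6, 0, 0, 0, 0, 0, 0], [0.6, 0, 0, 0, 0, 0, 0]]]'

```text
clock: 6.25
tool_pos: [0.4792, -0.0987, 0.0211]
tcp_rot: [[0.7, -0.711, -0.072], [-0.714, -0.696, -0.072], [0.001, 0.102, -0.995]]
ft_force: [1.3, 0.6, 0.6]
grip_width: 0.0514
```

Run:
```python
from h import *
f=cams.grab_frame('wrist'); T=cur(); W=T@f['T_tool_cam']
cv2.imwrite('pics/w3.png',cv2.resize(f['img'][190:330,220:420,::-1],None,fx=4,fy=4,interpolation=cv2.INTER_NEAREST))
P=cloud(f,np.ones((400,640),bool),W); t=(P-T[:3,3])@T[:3,:3]; s=(P-S)@ST[:3,:3]
for y0 in np.arange(-.016,.012,.004):
    k=(abs(t[:,1]-y0)<.002)&(abs(t[:,0])<.045)&(t[:,2]<.012)&(t[:,2]>-.03)
    for sg in (-1,1):
        q=t[k&(t[:,0]*sg>.015)]
        print(round(y0,3),sg,len(q), [ (round(a*1000),round(b*1000)) for a,b in q[np.argsort(q[:,0])][::max(1,len(q)//12)][:,[0,2]]])
```

```text
-0.016 -1 209 [(-45, 11), (-41, 12), (-39, 12), (-37, 11), (-34, 11), (-32, 11), (-27, -5), (-25, -6), (-24, -6), (-22, -6), (-21, -5), (-20, -3), (-16, -4)]
-0.016 1 207 [(15, -5), (20, -4), (24, -5), (25, -5), (26, -5), (27, -6), (28, -5), (30, -6), (31, -3), (37, 11), (39, 12), (41, 11), (44, 12)]
-0.012 -1 461 [(-45, 12), (-32, 12), (-31, -21), (-30, -18), (-29, -29), (-28, -27), (-28, -10), (-27, -25), (-26, -26), (-26, -16), (-25, -28), (-22, -5), (-20, -2)]
-0.012 1 446 [(23, -4), (26, -23), (26, -28), (27, -6), (27, -18), (28, -17), (29, -13), (29, -27), (30, -22), (31, -4), (31, -3), (32, -29), (45, 12)]
-0.008 -1 367 [(-44, 12), (-38, -22), (-37, -21), (-36, -20), (-36, -21), (-35, -16), (-34, -26), (-26, -5), (-25, -28), (-25, -9), (-24, -6), (-22, -6), (-20, -3)]
-0.008 1 336 [(18, 12), (25, -5), (26, -16), (26, -20), (26, -22), (34, -24), (35, -26), (36, -23), (37, -26), (37, -25), (38, -29), (39, -23)]
-0.004 -1 150 [(-40, 12), (-25, -24), (-25, -29), (-25, -12), (-25, -27), (-25, -9), (-25, -28), (-25, -5), (-24, -6), (-23, -7), (-22, -5), (-21, -5), (-20, -3)]
-0.004 
[... 363 characters left out ...]
5), (26, -5), (26, -21), (26, -12), (26, -26), (26, -25), (26, -11), (26, -12), (26, -27)]
0.004 -1 139 [(-26, -13), (-25, -17), (-25, -12), (-25, -16), (-25, -9), (-25, -16), (-25, -26), (-24, -6), (-23, -6), (-22, -5), (-22, -7), (-21, -4), (-20, -1)]
0.004 1 105 [(23, -3), (24, -4), (24, -6), (25, -5), (25, -6), (26, -22), (26, -16), (26, -15), (26, -6), (26, -9), (26, -12), (26, -24), (26, -7), (26, -28)]
0.008 -1 132 [(-26, -24), (-25, -5), (-25, -19), (-25, -6), (-25, -10), (-25, -11), (-25, -6), (-24, -6), (-23, -5), (-22, -6), (-22, -5), (-21, -4)]
0.008 1 96 [(23, -4), (24, -4), (24, -5), (25, -5), (25, -5), (26, -17), (26, -9), (26, -21), (26, -17), (26, -19), (26, -13), (26, -28)]
```

View pics/w3.png

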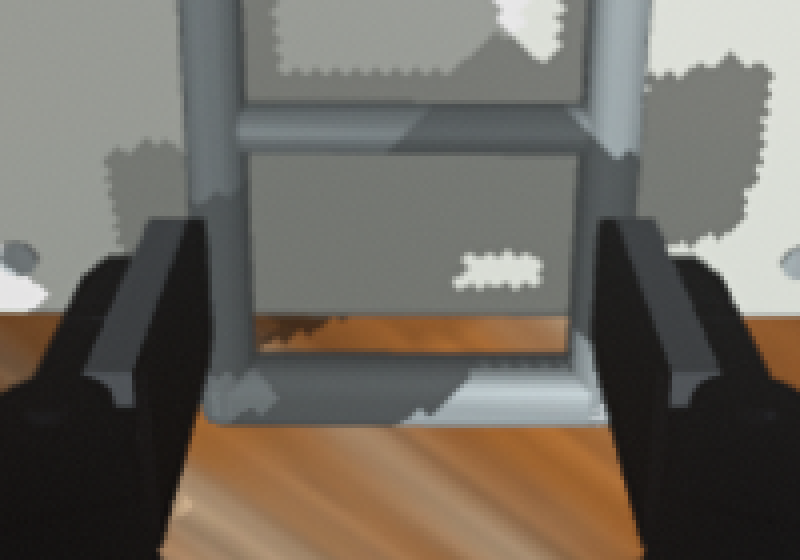

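step_arm --rows '[[[0.95, 0.001, 0, 0, 0, 0, 0], [0.95, 0.001, 0, 0.0, 0, 0, 0], [0.95, 0.001, 0, 0.003, 0, 0, 0], [0.95, 0.001, 0, 0.005, 0, 0, 0], [0.95, 0.001, 0, 0.005, 0, 0, 0]]]'

```text
clock: 6.8
tool_pos: [0.4789, -0.0997, 0.0155]
tcp_rot: [[0.7, -0.711, -0.073], [-0.714, -0.696, -0.072], [0.0, 0.103, -0.995]]
ft_force: [-0.4, -0.2, 0.2]
grip_width: 0.0812
```

Run:
```python
from h import *
f=cams.grab_frame('wrist'); T=cur(); W=T@f['T_tool_cam']
cv2.imwrite('pics/w4.png',f['img'][:,:,::-1])
P=cloud(f,np.ones((400,640),bool),W); t=(P-T[:3,3])@T[:3,:3]; s=(P-S)@ST[:3,:3]
g=f['img'].max(2)[f['depth']>0]
for sg in (-1,1):
    k=(abs(t[:,1])<.014)&(t[:,0]*sg>.034)&(t[:,0]*sg<.06)&(t[:,2]>-.03)&(g<90)&(s[:,2]>.011)
    q=t[k]; o=np.argsort(-q[:,2])[:6]; print(sg,q[o].round(4).tolist())
    k=(s[:,0]>.03)&(s[:,0]<.085)&(s[:,1]*sg>.01)&(abs(s[:,1])<.04)&(s[:,2]>.014); print('rail stand y',np.percentile(s[k,1],[1,99]), len(s[k]))
print(env.state()['ft_force'],env.state()['effort'].round(1))
```

```text
-1 [[-0.0406, -0.0005, -0.0135], [-0.0405, -0.0059, -0.0139], [-0.0406, 0.0004, -0.014], [-0.0407, 0.0085, -0.0145], [-0.0403, -0.0005, -0.0145], [-0.0403, 0.0052, -0.0148]]
rail stand y [-0.03758364 -0.01102735] 6387
1 [[0.0412, -0.0044, -0.0142], [0.0413, 0.008, -0.0143], [0.041, 0.006, -0.0146], [0.041, 0.0065, -0.0146], [0.0408, 0.0046, -0.0148], [0.0409, -0.0059, -0.0148]]
rail stand y [0.01100458 0.03732932] 6390
[ 0.18452732 -0.9765149   0.2100804 ] [ -0.  -36.1 -18.1  -0.2   0.2   0. ]
```

step_arm --rows '[[[0.95, 0, 0, 0.003, 0, 0, 0], [0.95, 0, 0, 0.006, 0, 0, 0], [0.95, 0, 0, 0.007, 0, 0, 0], [0.95, 0, 0, 0.007, 0, 0, 0]]]'

```text
clock: 7.25
tool_pos: [0.4786, -0.1003, 0.0087]
tcp_rot: [[0.7, -0.711, -0.073], [-0.714, -0.696, -0.072], [0.001, 0.103, -0.995]]
ft_force: [0.8, 0.2, -0.9]
grip_width: 0.0812
```

step_arm --rows '[[[0.7, 0, 0, 0, 0, 0, 0], [0.65, 0, 0, 0, 0, 0, 0], [0.6, 0, 0, 0, 0, 0, 0], [0.6, 0, 0, 0, 0, 0, 0]]]'

```text
clock: 7.65
tool_pos: [0.4793, -0.1006, 0.0093]
tcp_rot: [[0.7, -0.711, -0.071], [-0.714, -0.696, -0.073], [0.002, 0.102, -0.995]]
ft_force: [1.7, -1.7, 1.0]
grip_width: 0.0579
```

step_arm --rows '[[[0.4, 0, 0, 0, 0, 0, 0], [0.4, 0, 0, 0, 0, 0, 0]]]'

```text
clock: 7.85
tool_pos: [0.4793, -0.1006, 0.0093]
tcp_rot: [[0.7, -0.711, -0.071], [-0.714, -0.696, -0.073], [0.002, 0.102, -0.995]]
ft_force: [1.1, -2.5, 1.5]
grip_width: 0.0583
```

Run:
```python
from h import *
T=cur(); print(env.state()['grip_width'],env.state()['ft_force'])
H=ST@pose(np.eye(3),[.010,0,.012])
L=np.linalg.inv(H)@T
def rot(d): return H@pose(R.from_euler('y',-d,degrees=True).as_matrix(),[0,0,0])@L
print(L[:3,3].round(4), rel(T,prop(6,.1,-.013)).round(4))
plan(T,[(rot(d),.4,1) for d in [4,8,12,16,20,24,28,31,34,34]])
```

```text
0.058257193380073825 [ 1.06719355 -2.49953748  1.4714981 ]
[ 0.0998  0.0004 -0.0027] [-0.0004  0.001  -0.0002 -0.1428 -0.1088 -0.0952]
[[[0.4,0,0.0007,-0.0069,-4,0,-0],[0.4,0,0.0008,-0.0139,-8,0,-0],[0.4,0,0.0005,-0.0209,-12,0,-0],[0.4,0.0001,-0.0003,-0.0278,-16,0,-0],[0.4,0.0001,-0.0016,-0.0346,-20,0,-0]]]
[[[0.4,0,0.0007,-0.0069,-4,0,-0],[0.4,0,0.0008,-0.0139,-8,0,-0],[0.4,0,0.0006,-0.0191,-11,0,-0],[0.4,0,0.0002,-0.0243,-14,0,-0],[0.4,0,0.0002,-0.0243,-14,0,-0]]]
```

step_arm --rows '[[[0.4, 0, 0.0007, -0.0069, -4, 0, 0], [0.4, 0, 0.0008, -0.0139, -8, 0, 0], [0.4, 0, 0.0005, -0.0209, -12, 0, 0], [0.4, 0, -0.0003, -0.0278, -16, 0, 0], [0.4, 0, -0.0016, -0.0346, -20, 0, 0]]]'

```text
clock: 8.35
tool_pos: [0.4826, -0.0973, 0.0432]
tcp_rot: [[0.7, -0.642, -0.312], [-0.714, -0.629, -0.309], [0.002, 0.439, -0.898]]
ft_force: [1.4, -4.5, -4.0]
grip_width: 0.0582
```

step_arm --rows '[[[0.4, 0, 0.0007, -0.0069, -4, 0, 0], [0.4, 0, 0.0008, -0.0139, -8, 0, 0], [0.4, 0, 0.0006, -0.0191, -11, 0, 0], [0.4, 0, 0.0002, -0.0243, -14, 0, 0], [0.4, 0, 0.0002, -0.0243, -14, 0, 0]]]'

```text
clock: 8.85
tool_pos: [0.4901, -0.0901, 0.0655]
tcp_rot: [[0.701, -0.546, -0.459], [-0.713, -0.535, -0.453], [0.001, 0.645, -0.764]]
ft_force: [2.0, -4.5, 3.0]
grip_width: 0.0579
```

```bash
cat >> h.py <<'E'
def propangle(c):
    f=cams.grab_frame(c); W=cur()@f['T_tool_cam'] if c=='wrist' else None
    P=cloud(f,np.ones((400,640),bool),W); s=(P-S)@ST[:3,:3]
    # prop / board surface: sheet in |y|<.022
    k=(abs(s[:,1])<.034)&(s[:,0]>.02)&(s[:,0]<.14)&(s[:,2]>.02)&(s[:,2]<.13)
    q=s[k][:,[0,2]]
    best=None; rng=np.random.default_rng(0)
    for _ in range(400):
        a,b=q[rng.integers(len(q),size=2)]; d=b-a
        if np.linalg.norm(d)<.02: continue
        n=np.array([-d[1],d[0]])/np.linalg.norm(d); i=abs((q-a)@n)<.003
        if best is None or i.sum()>best.sum(): best=i
    q=q[best]; p=np.polyfit(q[:,0],q[:,1],1); return np.degrees(np.arctan(p[0])),p,len(q),k.sum()
E
python3 - <<'E'
from h import *
s=env.state(); print(s['clock'],s['ft_force'],s['torque'],s['grip_width'],s['joint_pos'].round(2))
for c in ['top','side','wrist']: print(c,propangle(c))
for c in ['top','side']:print([(d['conf'],((d['point']-S)@ST[:3,:3]).round(3)) for d in cams.mark_of(c,'prop_edge')])
E
```

```text
8.85 [ 2.01534809 -4.53060949  2.9945628 ] [-0.07036173  0.15007778  0.13374905] 0.057871910679699406 [ 0.02  0.63  1.71 -0.47  1.37  1.04]Traceback (most recent call last):
  File "<stdin>", line 3, in <module>
  File "h.py", line 53, in propangle
    a,b=q[rng.integers(len(q),size=2)]; d=b-a
          ~~~~~~~~~~~~^^^^^^^^^^^^^^^
  File "numpy/random/_generator.pyx", line 677, in numpy.random._generator.Generator.integers
  File "numpy/random/_bounded_integers.pyx", line 1334, in numpy.random._bounded_integers._rand_int64
ValueError: high <= 0
```

step_arm --rows '[[[0.9, 0, 0, 0, 0, 0, 0], [0.95, 0, 0, 0, 0, 0, 0], [0.95, 0, 0, -0.02, 0, 0, 0], [0.95, 0, 0, -0.06, 0, 0, 0], [0.95, 0, 0, -0.1, 0, 0, 0]]]'

```text
clock: 9.4
tool_pos: [0.5347, -0.0438, 0.142]
tcp_rot: [[0.699, -0.548, -0.46], [-0.715, -0.537, -0.448], [-0.001, 0.642, -0.767]]
ft_force: [1.1, -0.7, 0.4]
grip_width: 0.0812
```

Run:
```python
from h import *
for c in ['side','wrist']: print(c,propangle(c))
for c in ['side','wrist']:print([(d['conf'],((d['point']-S)@ST[:3,:3]).round(3)) for d in cams.mark_of(c,'prop_edge')])
print(env.state()['clock'])
```

```text
side (np.float64(39.05540386281112), array([0.81138637, 0.01033576]), 236, np.int64(269))
wrist (np.float64(40.19936113492865), array([0.84504641, 0.00497701]), 4099, np.int64(4147))
[(0.82, array([0.104, 0.005, 0.091]))]
[(0.68, array([0.105, 0.005, 0.086])), (0.4, array([-0.04 ,  0.001,  0.006]))]
9.6
```

Run:
```python
from h import *
T=cur(); U=T.copy(); U[2,3]=.18
plan(T,[(flat(.485,.351,.15,-10),1)])
```

```text
[[[1,-0.0187,-0.0105,-0.0094,1.3,2.5,-7],[1,-0.0374,-0.0211,-0.0188,2.6,5.1,-14.1],[1,-0.0561,-0.0316,-0.0282,3.9,7.6,-21.1],[1,-0.0747,-0.0422,-0.0376,5.3,10.2,-28.1],[1,-0.0934,-0.0527,-0.0469,6.6,12.7,-35.2]]]
[[[1,-0.0067,-0.0198,-0.0105,1.3,2.5,-7],[1,-0.0134,-0.0396,-0.021,2.6,5.1,-14.1],[1,-0.0202,-0.0595,-0.0315,3.9,7.6,-21.1],[1,-0.0269,-0.0793,-0.042,5.3,10.2,-28.1],[1,-0.0336,-0.0991,-0.0525,6.6,12.7,-35.2]]]
[[[1,0.0082,-0.0204,-0.0079,1.3,2.5,-7],[1,0.0165,-0.0409,-0.0159,2.6,5.1,-14.1],[1,0.0247,-0.0613,-0.0238,3.9,7.6,-21.1],[1,0.0329,-0.0818,-0.0317,5.3,10.2,-28.1],[1,0.0411,-0.1022,-0.0397,6.6,12.7,-35.2]]]
[[[1,0.0198,-0.0121,-0.0028,1.3,2.5,-7],[1,0.0397,-0.0243,-0.0055,2.6,5.1,-14.1]]]
```

step_arm --rows '[[[1, -0.018, -0.01, -0.03, 1.3, 2.5, -7], [1, -0.037, -0.021, -0.03, 2.6, 5.1, -14], [1, -0.056, -0.032, -0.03, 3.9, 7.6, -21], [1, -0.075, -0.042, -0.038, 5.3, 10.2, -28.1], [1, -0.0934, -0.0527, -0.0469, 6.6, 12.7, -35.2]]]'

```text
clock: 10.1
tool_pos: [0.5175, 0.0715, 0.1417]
tcp_rot: [[0.971, -0.05, -0.232], [-0.156, -0.871, -0.466], [-0.179, 0.489, -0.854]]
ft_force: [0.2, 0.0, -0.0]
grip_width: 0.0854
```

step_arm --rows '[[[1, -0.0067, -0.0198, -0.0105, 1.3, 2.5, -7], [1, -0.0134, -0.0396, -0.021, 2.6, 5.1, -14.1], [1, -0.0202, -0.0595, -0.0315, 3.9, 7.6, -21.1], [1, -0.0269, -0.0793, -0.042, 5.3, 10.2, -28.1], [1, -0.0336, -0.0991, -0.0525, 6.6, 12.7, -35.2]]]'

```text
clock: 10.6
tool_pos: [0.5031, 0.1874, 0.1441]
tcp_rot: [[0.855, 0.516, -0.048], [0.474, -0.817, -0.329], [-0.209, 0.258, -0.943]]
ft_force: [0.4, 0.6, -1.1]
grip_width: 0.0853
```

step_arm --rows '[[[1, 0.0082, -0.0204, -0.0079, 1.3, 2.5, -7], [1, 0.0165, -0.0409, -0.0159, 2.6, 5.1, -14.1], [1, 0.0247, -0.0613, -0.0238, 3.9, 7.6, -21.1], [1, 0.0329, -0.0818, -0.0317, 5.3, 10.2, -28.1], [1, 0.0411, -0.1022, -0.0397, 6.6, 12.7, -35.2]]]'

```text
clock: 11.1
tool_pos: [0.4881, 0.3031, 0.1463]
tcp_rot: [[0.404, 0.915, 0.011], [0.911, -0.401, -0.097], [-0.084, 0.049, -0.995]]
ft_force: [0.7, -0.0, -0.6]
grip_width: 0.0853
```

step_arm --rows '[[[1, 0.0198, -0.0121, -0.0028, 1.3, 2.5, -7], [1, 0.0397, -0.0243, -0.0055, 2.6, 5.1, -14.1], [1, 0.0397, -0.0243, -0.0055, 2.6, 5.1, -14.1]]]'

```text
clock: 11.4
tool_pos: [0.4828, 0.3499, 0.1476]
tcp_rot: [[0.173, 0.985, -0.005], [0.985, -0.173, -0.0], [-0.001, -0.005, -1.0]]
ft_force: [0.1, -1.0, -0.4]
grip_width: 0.0857
```

Run:
```python
from h import *
print(rel(cur(),flat(.485,.351,.15,-10)).round(4))
plan(cur(),[(flat(.485,.351,.03,-10),1,3),(flat(.485,.351,-.004,-10),1,3),(flat(.485,.351,-.004,-10),1,1)],per=10)
f=cams.grab_frame('wrist'); W=cur()@f['T_tool_cam']
for m in cams.masks_of('wrist','board_long')[:2]:
    P=cloud(f,m['region'],W); print(m['conf'],rect(P),np.median(P[:,2]))
```

```text
[ 0.0015  0.0019 -0.0024 -0.2884  0.0556  0.0455]
[[[1,0.0005,0.0008,0.0392,-0.1,0,0],[1,0.0011,0.0017,0.0784,-0.2,0,0],[1,0.0016,0.0025,0.1176,-0.3,0.1,0],[1,0.0016,0.0026,0.1289,-0.3,0.1,0],[1,0.0016,0.0027,0.1402,-0.3,0.1,0],[1,0.0017,0.0027,0.1516,-0.3,0.1,0],[1,0.0017,0.0027,0.1516,-0.3,0.1,0]]]
0.83 (array([484.1, 351.5]), array([ 61.8, 160.3]), 80.7) 0.008665347255897293
```

Wrist view agrees (484.1, 351.5, 160 mm long). Descend and grip.

step_arm --rows '[[[1, 0.001, 0.001, 0.04, 0, 0, 0], [1, 0.0015, 0.002, 0.08, 0, 0, 0], [1, 0.0015, 0.002, 0.12, -0.2, 0, 0], [1, 0.0015, 0.002, 0.14, -0.2, 0, 0], [1, 0.0015, 0.002, 0.15, -0.2, 0, 0]]]'

```text
clock: 12.0
tool_pos: [0.4837, 0.3487, -0.0041]
tcp_rot: [[0.175, 0.985, -0.004], [0.985, -0.175, -0.004], [-0.005, -0.004, -1.0]]
ft_force: [-0.7, -1.1, 0.0]
grip_width: 0.0856
```

step_arm --rows '[[[0.8, 0, 0, 0.001, 0, 0, 0], [0.7, 0, 0, 0.001, 0, 0, 0], [0.4, 0, 0, 0.001, 0, 0, 0], [0.4, 0, 0, 0.001, 0, 0, 0], [0.4, 0, 0, 0.001, 0, 0, 0]]]'

```text
clock: 12.5
tool_pos: [0.4879, 0.3522, 0.0005]
tcp_rot: [[0.172, 0.985, 0.005], [0.985, -0.172, 0.002], [0.002, 0.004, -1.0]]
ft_force: [0.2, -1.4, 6.5]
grip_width: 0.0545
```

step_arm --rows '[[[0.4, 0, 0, -0.015, 0, 0, 0], [1, 0, 0, -0.015, 0, 0, 0], [1, 0, 0, -0.015, 0, 0, 0], [1, 0, 0, -0.015, 0, 0, 0], [1, 0, 0, -0.015, 0, 0, 0]]]'

```text
clock: 13.0
tool_pos: [0.486, 0.3513, 0.0131]
tcp_rot: [[0.172, 0.985, 0.001], [0.985, -0.172, -0.0], [-0.0, 0.001, -1.0]]
ft_force: [0.4, -0.2, -0.7]
grip_width: 0.0851
```

Run:
```python
from h import *
f=cams.grab_frame('wrist'); s=env.state(); print(s['tool_pos'],s['ft_force'],s['grip_width']); T=cur(); W=T@f['T_tool_cam']
P=cloud(f,np.ones((400,640),bool),W)
k=(abs(P[:,0]-.485)<.09)&(abs(P[:,1]-.351)<.05)&(P[:,2]>.004)&(P[:,2]<.011)
q=P[k]; print(rect(q),len(q))
for m in cams.masks_of('wrist','board_long')[:2]:
    P=cloud(f,m['region'],W); print(m['conf'],rect(P),np.median(P[:,2]))
```

```text
[0.48600853 0.35128569 0.01301577] [0.14228099 0.77175761 0.14080274] 0.08544353952107915
(array([484.6, 354.1]), array([ 60.2, 155.9]), 80.1) 26278
0.67 (array([484.9, 354.1]), array([ 64.3, 157.5]), 80.5) 0.00851456943626673
```

step_arm --rows '[[[1, 0.0015, -0.001, 0.01, 0, 0, 0], [1, 0.0015, -0.001, 0.016, 0, 0, 0], [1, 0.0015, -0.001, 0.02, 0, 0, 0], [1, 0.0015, -0.001, 0.022, 0, 0, 0], [1, 0.0015, -0.001, 0.022, 0, 0, 0]]]'

```text
clock: 13.6
tool_pos: [0.4853, 0.3529, -0.0092]
tcp_rot: [[0.172, 0.985, 0.0], [0.985, -0.172, -0.0], [-0.0, 0.001, -1.0]]
ft_force: [0.7, -0.3, -0.3]
grip_width: 0.0854
```

step_arm --rows '[[[0.8, 0, 0, 0, 0, 0, 0], [0.75, 0, 0, 0, 0, 0, 0], [0.7, 0, 0, 0, 0, 0, 0], [0.6, 0, 0, 0, 0, 0, 0], [0.6, 0, 0, 0, 0, 0, 0]]]'

```text
clock: 14.1
tool_pos: [0.4864, 0.3536, -0.0075]
tcp_rot: [[0.172, 0.985, 0.003], [0.985, -0.172, 0.001], [0.001, 0.003, -1.0]]
ft_force: [-0.0, 0.4, 5.8]
grip_width: 0.0579
```

step_arm --rows '[[[0.4, 0, 0, -0.002, 0, 0, 0], [0.3, 0, 0, -0.003, 0, 0, 0], [0.3, 0, 0, -0.03, 0, 0, 0], [0.3, 0, 0, -0.07, 0, 0, 0], [0.3, 0, 0, -0.12, 0, 0, 0]]]'

```text
clock: 14.6
tool_pos: [0.4831, 0.3516, 0.1097]
tcp_rot: [[0.172, 0.985, -0.004], [0.985, -0.172, -0.003], [-0.004, -0.004, -1.0]]
ft_force: [1.0, 1.3, -1.5]
grip_width: 0.0582
```

```bash
cat >> h.py <<'E'
def held():
    "surface of the board in the hand, in tool coordinates"
    f=cams.grab_frame('wrist'); T=cur(); W=f['T_tool_cam']
    P=cloud(f,np.ones((400,640),bool),W)
    k=(abs(P[:,0])<.023)&(abs(P[:,1])<.1)&(abs(P[:,2]+.015)<.02); q=P[k]
    print('held: y range',np.percentile(q[:,1],[.5,99.5]).round(4),'z=f(y)',np.polyfit(q[:,1],q[:,2],1).round(4),'z=f(x)',np.polyfit(q[:,0],q[:,2],1).round(4),len(q))
E
python3 - <<'E'
from h import *
s=env.state(); print(s['clock'],s['grip_width'],s['tool_pos'])
held()
E
```

```text
14.6 0.0582403239942594 [0.48313171 0.35156798 0.10969327]
held: y range [-0.0788  0.051 ] z=f(y) [ 0.0017 -0.0161] z=f(x) [ 0.0005 -0.0162] 23490
```

```bash
cat >> h.py <<'E'
def place(alpha,fx,fz,g,h,dn=0,dl=0):
    "TCP pose putting the foot middle at (fx,fz) (stand, m) plus dl along and dn off the board; g = grip distance from foot"
    a=np.deg2rad(alpha); d=np.array([np.cos(a),np.sin(a)]); n=np.array([-d[1],d[0]])
    return lean(alpha,np.array([fx,fz])+(g+dl)*d+dn*n,h)
E
python3 - <<'E'
from h import *
A=(40,-.0039,.0114,.080,-.0117)
pre=place(*A,dn=.07,dl=.01); print(pre[:3,3])
plan(cur(),[(pre,.3)])
plan(pre,[(place(*A,dn=.03,dl=.006),.3,2),(place(*A,dn=.008,dl=.004),.3,2),(place(*A,dn=.0015,dl=.002),.3,2)],per=10)
E
```

```text
[ 0.53763605 -0.04262371  0.11391128]
[[[0.3,-0.0226,0.0068,0.0003,-1.3,-2.6,7],[0.3,-0.0452,0.0136,0.0006,-2.7,-5.2,14],[0.3,-0.0678,0.0205,0.0009,-4,-7.8,21],[0.3,-0.0904,0.0273,0.0012,-5.3,-10.4,28],[0.3,-0.113,0.0341,0.0014,-6.6,-13,35.1]]]
[[[0.3,-0.0139,0.018,0.0061,-1.3,-2.6,7],[0.3,-0.0279,0.0361,0.0122,-2.7,-5.2,14],[0.3,-0.0418,0.0541,0.0183,-4,-7.8,21],[0.3,-0.0558,0.0722,0.0244,-5.3,-10.4,28],[0.3,-0.0697,0.0902,0.0305,-6.6,-13,35.1]]]
[[[0.3,0.0005,0.0214,0.0101,-1.3,-2.6,7],[0.3,0.001,0.0427,0.0201,-2.7,-5.2,14],[0.3,0.0014,0.0641,0.0302,-4,-7.8,21],[0.3,0.0019,0.0854,0.0402,-5.3,-10.4,28],[0.3,0.0024,0.1068,0.0503,-6.6,-13,35.1]]]
[[[0.3,0.0146,0.0153,0.0105,-1.3,-2.6,7],[0.3,0.0291,0.0307,0.021,-2.7,-5.2,14]]]
[[[0.3,0,-0.002,0.02,-0,0,-0],[0.3,0,-0.004,0.04,-0,0,-0],[0.3,0,-0.005,0.051,-0,0,-0],[0.3,0,-0.006,0.062,-0,0,-0],[0.3,0,-0.007,0.0652,-0,0,-0],[0.3,0,-0.008,0.0685,-0,0,-0]]]
```

Run:
```python
from h import *
A=(40,-.0039,.0114,.080,-.0117)
pre=place(*A,dn=.12,dl=.01); print(pre[:3,3])
plan(cur(),[(pre,.3)])
```

```text
[ 0.56055948 -0.02009692  0.1522135 ]
[[[0.3,-0.021,0.0079,-0.0019,-1.3,-2.6,7],[0.3,-0.0421,0.0159,-0.0039,-2.7,-5.2,14],[0.3,-0.0631,0.0238,-0.0058,-4,-7.8,21],[0.3,-0.0842,0.0318,-0.0078,-5.3,-10.4,28],[0.3,-0.1052,0.0397,-0.0097,-6.6,-13,35.1]]]
[[[0.3,-0.0125,0.0185,0.0036,-1.3,-2.6,7],[0.3,-0.0249,0.037,0.0072,-2.7,-5.2,14],[0.3,-0.0374,0.0555,0.0108,-4,-7.8,21],[0.3,-0.0498,0.0739,0.0144,-5.3,-10.4,28],[0.3,-0.0623,0.0924,0.018,-6.6,-13,35.1]]]
[[[0.3,0.0015,0.0213,0.0073,-1.3,-2.6,7],[0.3,0.003,0.0426,0.0146,-2.7,-5.2,14],[0.3,0.0044,0.0639,0.0219,-4,-7.8,21],[0.3,0.0059,0.0853,0.0292,-5.3,-10.4,28],[0.3,0.0074,0.1066,0.0364,-6.6,-13,35.1]]]
[[[0.3,0.0148,0.0152,0.0076,-1.3,-2.6,7],[0.3,0.0297,0.0305,0.0151,-2.7,-5.2,14]]]
```

step_arm --rows '[[[0.3, -0.021, 0.0079, -0.0019, -1.3, -2.6, 7], [0.3, -0.0421, 0.0159, -0.0039, -2.7, -5.2, 14], [0.3, -0.0631, 0.0238, -0.0058, -4, -7.8, 21], [0.3, -0.0842, 0.0318, -0.0078, -5.3, -10.4, 28], [0.3, -0.1052, 0.0397, -0.0097, -6.6, -13, 35.1]]]'

```text
clock: 15.15
tool_pos: [0.5061, 0.2418, 0.1209]
tcp_rot: [[0.713, 0.701, -0.002], [0.679, -0.691, -0.25], [-0.177, 0.176, -0.968]]
ft_force: [0.2, -0.8, -1.3]
grip_width: 0.0582
```

step_arm --rows '[[[0.3, -0.0125, 0.0185, 0.0036, -1.3, -2.6, 7], [0.3, -0.0249, 0.037, 0.0072, -2.7, -5.2, 14], [0.3, -0.0374, 0.0555, 0.0108, -4, -7.8, 21], [0.3, -0.0498, 0.0739, 0.0144, -5.3, -10.4, 28], [0.3, -0.0623, 0.0924, 0.018, -6.6, -13, 35.1]]]'

```text
clock: 15.65
tool_pos: [0.5271, 0.1315, 0.1303]
tcp_rot: [[0.973, 0.174, -0.149], [0.094, -0.895, -0.435], [-0.209, 0.41, -0.888]]
ft_force: [1.6, 0.4, -1.9]
grip_width: 0.0578
```

step_arm --rows '[[[0.3, 0.0015, 0.0213, 0.0073, -1.3, -2.6, 7], [0.3, 0.003, 0.0426, 0.0146, -2.7, -5.2, 14], [0.3, 0.0044, 0.0639, 0.0219, -4, -7.8, 21], [0.3, 0.0059, 0.0853, 0.0292, -5.3, -10.4, 28], [0.3, 0.0074, 0.1066, 0.0364, -6.6, -13, 35.1]]]'

```text
clock: 16.15
tool_pos: [0.5481, 0.0211, 0.1397]
tcp_rot: [[0.848, -0.374, -0.375], [-0.523, -0.704, -0.48], [-0.085, 0.603, -0.793]]
ft_force: [0.3, -0.5, -0.7]
grip_width: 0.0578
```

step_arm --rows '[[[0.3, 0.0148, 0.0152, 0.0076, -1.3, -2.6, 7], [0.3, 0.0297, 0.0305, 0.0151, -2.7, -5.2, 14], [0.3, 0.0297, 0.0305, 0.0151, -2.7, -5.2, 14]]]'

```text
clock: 16.45
tool_pos: [0.5574, -0.0258, 0.1433]
tcp_rot: [[0.697, -0.544, -0.467], [-0.717, -0.53, -0.453], [-0.001, 0.651, -0.759]]
ft_force: [0.1, -0.9, -1.0]
grip_width: 0.058
```

Run:
```python
from h import *
A=(40,-.0039,.0114,.080,-.0117)
T=cur(); print(env.state()['clock'],rel(T,place(*A,dn=.12,dl=.01)).round(4)); print(propangle('side'))
held()
plan(T,[(place(*A,dn=.04,dl=.008),.3,3),(place(*A,dn=.015,dl=.005),.3,2),(place(*A,dn=.002,dl=.002),.3,3)],per=10)
```

```text
16.45 [-0.0019  0.0011 -0.0109  0.5853  0.2564 -0.2104]
(np.float64(39.15655762841285), array([0.81431833, 0.01008575]), 231, np.int64(265))
held: y range [-0.079   0.0509] z=f(y) [ 0.0027 -0.0159] z=f(x) [ 0.0006 -0.016 ] 23459
[[[0.3,-0.0005,-0.0006,0.023,0.2,0.1,-0.1],[0.3,-0.001,-0.0011,0.0461,0.4,0.2,-0.1],[0.3,-0.0016,-0.0017,0.0691,0.6,0.3,-0.2],[0.3,-0.0015,-0.0033,0.0816,0.6,0.3,-0.2],[0.3,-0.0015,-0.005,0.0941,0.6,0.3,-0.2],[0.3,-0.0014,-0.006,0.0984,0.6,0.3,-0.2],[0.3,-0.0014,-0.0071,0.1027,0.6,0.3,-0.2],[0.3,-0.0014,-0.0081,0.1071,0.6,0.3,-0.2]]]
```

step_arm --rows '[[[0.3, -0.0005, -0.0006, 0.023, 0.2, 0.1, -0.1], [0.3, -0.001, -0.0011, 0.046, 0.4, 0.2, -0.1], [0.3, -0.0015, -0.0017, 0.069, 0.6, 0.3, -0.2], [0.3, -0.0015, -0.0033, 0.08, 0.6, 0.3, -0.2], [0.3, -0.0015, -0.004, 0.085, 0.6, 0.3, -0.2]]]'

```text
clock: 17.05
tool_pos: [0.5167, -0.0574, 0.0762]
tcp_rot: [[0.705, -0.542, -0.457], [-0.709, -0.541, -0.452], [-0.003, 0.643, -0.766]]
ft_force: [-0.8, -0.1, -0.5]
grip_width: 0.058
```

Run:
```python
from h import *
A=(40,-.0039,.0114,.080,-.0117)
T=cur(); print(env.state()['ft_force'],rel(T,place(*A,dn=.002,dl=.002)).round(4)); print(propangle('side'))
```

```text
[-0.8277952  -0.10098172 -0.45962132] [ 0.0041 -0.0031  0.0229  0.0185 -0.1023  0.3702]
(np.float64(39.2857881129987), array([0.81807638, 0.00990731]), 229, np.int64(498))
```

step_arm --rows '[[[0.3, 0.0015, -0.0015, 0.005, 0, 0, 0], [0.3, 0.002, -0.0025, 0.01, 0, 0, 0], [0.3, 0.002, -0.0025, 0.014, 0, 0, 0], [0.3, 0.002, -0.0025, 0.017, 0, 0, 0], [0.3, 0.002, -0.0025, 0.017, 0, 0, 0]]]'

```text
clock: 17.6
tool_pos: [0.5127, -0.0659, 0.0622]
tcp_rot: [[0.704, -0.543, -0.457], [-0.71, -0.54, -0.452], [-0.001, 0.642, -0.766]]
ft_force: [-1.0, 0.2, -0.7]
grip_width: 0.058
```

Run:
```python
from h import *
A=(40,-.0039,.0114,.080,-.0117)
for i in range(2):
    T=cur(); print(env.state()['clock'],env.state()['ft_force'],rel(T,place(*A)).round(4)); print(propangle('side'))
```

```text
17.6 [-1.02554332  0.22630181 -0.69513312] [ 0.0009 -0.0029  0.0085 -0.0246 -0.1125  0.2531]
(np.float64(38.24078484990908), array([0.78807568, 0.03597749]), 287, np.int64(796))
17.65 [ 0.61626583  0.01154826 -0.57133208] [ 0.0008 -0.0029  0.0087 -0.0378 -0.1263  0.2462]
(np.float64(38.00121486986523), array([0.78131977, 0.03686881]), 286, np.int64(796))
```

Still 8.7 mm off the surface; continue down gently.

step_arm --rows '[[[0.3, 0.001, -0.001, 0.002, 0, 0, 0], [0.3, 0.001, -0.0015, 0.004, 0, 0, 0], [0.3, 0.001, -0.002, 0.006, 0, 0, 0], [0.3, 0.001, -0.002, 0.0075, 0, 0, 0], [0.3, 0.001, -0.002, 0.0075, 0, 0, 0]]]'

```text
clock: 18.2
tool_pos: [0.511, -0.0688, 0.0552]
tcp_rot: [[0.704, -0.543, -0.457], [-0.71, -0.54, -0.452], [-0.001, 0.643, -0.766]]
ft_force: [-0.7, 0.0, -0.6]
grip_width: 0.0583
```

Run:
```python
from h import *
A=(40,-.0039,.0114,.080,-.0117)
T=cur(); print(env.state()['clock'],env.state()['ft_force'],env.state()['torque'],rel(T,place(*A)).round(4)); held()
```

```text
18.2 [-0.73022194  0.00295881 -0.58874165] [ 0.25387706 -0.29180914 -0.03953089] [-0.     -0.0009  0.001  -0.021  -0.1153  0.2585]
held: y range [-0.0996  0.0505] z=f(y) [ 0.0038 -0.0158] z=f(x) [-0.     -0.0159] 29656
```

step_arm --rows '[[[0.72, 0, -0.0005, 0.001, 0, 0, 0], [0.8, 0, -0.0005, 0.001, 0, 0, 0], [0.9, 0, -0.0005, 0.001, 0, 0, 0], [1, 0, -0.0005, 0.001, 0, 0, 0], [1, 0, -0.0005, 0.001, 0, 0, 0]]]'

```text
clock: 18.75
tool_pos: [0.5113, -0.0689, 0.0545]
tcp_rot: [[0.704, -0.544, -0.456], [-0.71, -0.54, -0.452], [-0.001, 0.642, -0.767]]
ft_force: [-0.0, -0.3, 0.1]
grip_width: 0.0856
```

step_arm --rows '[[[1, 0, 0, -0.01, 0, 0, 0], [1, 0, 0, -0.03, 0, 0, 0], [1, 0, 0, -0.06, 0, 0, 0], [1, 0, 0, -0.1, 0, 0, 0], [1, 0, 0, -0.12, 0, 0, 0]]]'

```text
clock: 19.25
tool_pos: [0.5689, -0.0131, 0.1497]
tcp_rot: [[0.705, -0.547, -0.451], [-0.709, -0.541, -0.452], [0.003, 0.639, -0.769]]
ft_force: [0.2, -0.3, -0.6]
grip_width: 0.0855
```

```bash
cat >> h.py <<'E'
def dark(c,xr=(-.12,.15)):
    "dark wood surface points on the stand, stand frame"
    f=cams.grab_frame(c); W=cur()@f['T_tool_cam'] if c=='wrist' else None
    im=f['img'].astype(int); M=(im[:,:,0]>im[:,:,2]*1.3+15)&(im[:,:,0]<175)&(im[:,:,0]>45)
    s=(cloud(f,M,W)-S)@ST[:3,:3]
    k=(abs(s[:,1])<.06)&(s[:,0]>xr[0])&(s[:,0]<xr[1])&(s[:,2]>.009)&(s[:,2]<.16); return s[k],f
def fit(q):
    c=np.median(q,0); k=np.ones(len(q),bool)
    for _ in range(5):
        m=q[k].mean(0); n=np.linalg.svd(q[k]-m,full_matrices=False)[2][2]; n*=np.sign(n[2]); k=abs((q-m)@n)<.003
    print('n',n.round(3),'tilt',np.degrees(np.arccos(n[2])).round(1),'inl',k.sum(),len(q),'lo',np.percentile(q[k],1,0).round(4),'hi',np.percentile(q[k],99,0).round(4))
    return n,m
E
python3 - <<'E'
from h import *
q,f=dark('wrist'); fit(q); cv2.imwrite('pics/w5.png',f['img'][:,:,::-1])
q,f=dark('side'); fit(q)
print(env.state()['clock'])
E
```

```text
n [-0.64   0.003  0.768] tilt 39.8 inl 11035 11048 lo [-0.0092 -0.0273  0.0172] hi [0.1108 0.0305 0.1171]
n [-0.606  0.046  0.794] tilt 37.4 inl 149 209 lo [ 0.0394 -0.0279  0.0562] hi [0.1184 0.0277 0.1188]
19.35
```

View pics/w5.png

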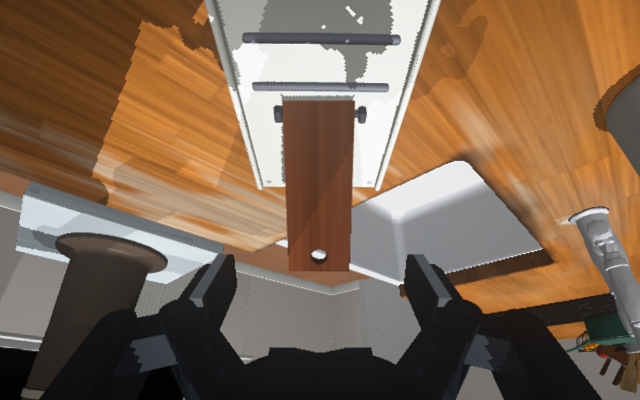

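Run:
```python
from h import *
plan(cur(),[(flat(.489,.237,.12,8),1)])
```

```text
[[[1,-0.0123,-0.0058,-0.0028,0.9,2.6,-7.2],[1,-0.0247,-0.0116,-0.0057,1.7,5.1,-14.3],[1,-0.037,-0.0174,-0.0085,2.6,7.7,-21.5],[1,-0.0493,-0.0232,-0.0113,3.5,10.3,-28.6],[1,-0.0617,-0.029,-0.0142,4.4,12.8,-35.8]]]
[[[1,-0.0057,-0.0119,-0.0042,0.9,2.6,-7.2],[1,-0.0115,-0.0239,-0.0085,1.7,5.1,-14.3],[1,-0.0172,-0.0358,-0.0127,2.6,7.7,-21.5],[1,-0.023,-0.0478,-0.0169,3.5,10.3,-28.6],[1,-0.0287,-0.0597,-0.0212,4.4,12.8,-35.8]]]
[[[1,0.0033,-0.0131,-0.0035,0.9,2.6,-7.2],[1,0.0065,-0.0261,-0.0071,1.7,5.1,-14.3],[1,0.0098,-0.0392,-0.0106,2.6,7.7,-21.5],[1,0.0131,-0.0522,-0.0141,3.5,10.3,-28.6],[1,0.0164,-0.0653,-0.0177,4.4,12.8,-35.8]]]
[[[1,0.0109,-0.0087,-0.001,0.9,2.6,-7.2],[1,0.0217,-0.0173,-0.0021,1.7,5.1,-14.3],[1,0.0326,-0.026,-0.0031,2.6,7.7,-21.5],[1,0.0434,-0.0346,-0.0041,3.5,10.3,-28.6]]]
```

step_arm --rows '[[[1, -0.0123, -0.0058, -0.02, 0.9, 2.6, -7.2], [1, -0.0247, -0.0116, -0.02, 1.7, 5.1, -14.3], [1, -0.037, -0.0174, -0.02, 2.6, 7.7, -21.5], [1, -0.0493, -0.0232, -0.015, 3.5, 10.3, -28.6], [1, -0.0617, -0.029, -0.0142, 4.4, 12.8, -35.8]]]'

```text
clock: 19.85
tool_pos: [0.5426, 0.051, 0.1369]
tcp_rot: [[0.97, -0.021, -0.24], [-0.142, -0.857, -0.496], [-0.195, 0.515, -0.834]]
ft_force: [-0.3, 0.7, -0.2]
grip_width: 0.0853
```

step_arm --rows '[[[1, -0.0057, -0.0119, -0.0042, 0.9, 2.6, -7.2], [1, -0.0115, -0.0239, -0.0085, 1.7, 5.1, -14.3], [1, -0.0172, -0.0358, -0.0127, 2.6, 7.7, -21.5], [1, -0.023, -0.0478, -0.0169, 3.5, 10.3, -28.6], [1, -0.0287, -0.0597, -0.0212, 4.4, 12.8, -35.8]]]'

```text
clock: 20.35
tool_pos: [0.5218, 0.1168, 0.1298]
tcp_rot: [[0.832, 0.552, -0.051], [0.492, -0.778, -0.39], [-0.255, 0.3, -0.919]]
ft_force: [0.1, -0.1, -0.6]
grip_width: 0.0853
```

step_arm --rows '[[[1, 0.0033, -0.0131, -0.0035, 0.9, 2.6, -7.2], [1, 0.0065, -0.0261, -0.0071, 1.7, 5.1, -14.3], [1, 0.0098, -0.0392, -0.0106, 2.6, 7.7, -21.5], [1, 0.0131, -0.0522, -0.0141, 3.5, 10.3, -28.6], [1, 0.0164, -0.0653, -0.0177, 4.4, 12.8, -35.8]]]'

```text
clock: 20.85
tool_pos: [0.5006, 0.1825, 0.1222]
tcp_rot: [[0.353, 0.935, 0.027], [0.922, -0.342, -0.182], [-0.161, 0.089, -0.983]]
ft_force: [-1.7, -0.3, -0.4]
grip_width: 0.0853
```

step_arm --rows '[[[1, 0.0109, -0.0087, -0.001, 0.9, 2.6, -7.2], [1, 0.0217, -0.0173, -0.0021, 1.7, 5.1, -14.3], [1, 0.0326, -0.026, -0.0031, 2.6, 7.7, -21.5], [1, 0.0434, -0.0346, -0.0041, 3.5, 10.3, -28.6], [1, 0.0434, -0.0346, -0.0041, 3.5, 10.3, -28.6]]]'

```text
clock: 21.35
tool_pos: [0.4842, 0.2348, 0.1161]
tcp_rot: [[-0.135, 0.991, -0.013], [0.991, 0.135, -0.0], [0.001, -0.013, -1.0]]
ft_force: [0.8, -0.8, -1.0]
grip_width: 0.0855
```

Run:
```python
from h import *
print(env.state()['clock'],rel(cur(),flat(.489,.237,.12,8)).round(4),env.state()['joint_pos'].round(2))
f=cams.grab_frame('wrist'); W=cur()@f['T_tool_cam']
for m in cams.masks_of('wrist','board_mid')[:3]:
    P=cloud(f,m['region'],W); print(m['conf'],rect(P),np.median(P[:,2]))
print(rel(cur(),flat(.489,.237,-.008,8)).round(4))
```

```text
21.35 [ 0.0015  0.005  -0.004  -0.7551 -0.0758 -0.2394] [ 0.37  0.29  1.91  0.01  0.95 -1.34]
0.7 (array([334.5, 475. ]), array([73.1, 93.3]), 75.2) 0.008108222169901591
0.66 (array([490.4, 547.5]), array([80.5, 40.9]), 28.9) 0.007805804213413869
0.57 (array([489.3, 238.1]), array([130.9,  60.4]), 6.3) 0.008836460095626608
[ 0.0018  0.006   0.1245 -0.6841 -0.0009 -0.3492]
```

step_arm --rows '[[[1, 0.002, 0.004, 0.04, -0.5, 0, 0], [1, 0.002, 0.005, 0.08, -0.5, 0, 0], [1, 0.002, 0.005, 0.105, -0.5, 0, 0], [1, 0.002, 0.005, 0.12, -0.5, 0, 0], [1, 0.002, 0.005, 0.122, -0.5, 0, 0]]]'

```text
clock: 21.95
tool_pos: [0.4871, 0.2373, -0.0068]
tcp_rot: [[-0.135, 0.991, -0.006], [0.991, 0.135, -0.001], [0.0, -0.006, -1.0]]
ft_force: [0.3, 0.1, 0.6]
grip_width: 0.0854
```

Run:
```python
from h import *
for i in range(2):
  print(rel(cur(),flat(.489,.238,-.0075,7.5)).round(4),env.state()['ft_force']); cams.grab_frame('top')
```

```text
[ 0.0005  0.002   0.0007 -0.346  -0.0052  0.2632] [0.25560206 0.11627179 0.60495912]
[ 1.000e-04  7.000e-04  1.900e-03 -2.043e-01 -4.610e-02  2.764e-01] [ 0.09892541 -0.58360422  0.47542552]
```

step_arm --rows '[[[0.8, 0, 0, 0.003, 0, 0, 0], [0.75, 0, 0, 0.003, 0, 0, 0], [0.7, 0, 0, 0.003, 0, 0, 0], [0.6, 0, 0, 0.003, 0, 0, 0], [0.4, 0, 0, 0.003, 0, 0, 0]]]'

```text
clock: 22.55
tool_pos: [0.4902, 0.2388, -0.0059]
tcp_rot: [[-0.136, 0.991, 0.0], [0.991, 0.136, 0.002], [0.002, 0.001, -1.0]]
ft_force: [-1.6, 0.0, 7.1]
grip_width: 0.0582
```

step_arm --rows '[[[0.3, 0, 0, -0.002, 0, 0, 0], [0.3, 0, 0, -0.003, 0, 0, 0], [0.3, 0, 0, -0.03, 0, 0, 0], [0.3, 0, 0, -0.07, 0, 0, 0], [0.3, 0, 0, -0.12, 0, 0, 0]]]'

```text
clock: 23.05
tool_pos: [0.4869, 0.2371, 0.1112]
tcp_rot: [[-0.136, 0.991, -0.007], [0.991, 0.136, -0.001], [0.0, -0.007, -1.0]]
ft_force: [2.0, -0.3, -0.6]
grip_width: 0.0578
```

```bash
cat >> h.py <<'E'
def heldfoot():
    "dark board in hand, tool coords"
    f=cams.grab_frame('wrist'); im=f['img'].astype(int); M=(im[:,:,0]>im[:,:,2]*1.3+15)&(im[:,:,0]<175)
    q=cloud(f,M,f['T_tool_cam']); k=(abs(q[:,0])<.023)&(abs(q[:,2]+.016)<.012); q=q[k]
    print('held y',np.percentile(q[:,1],[.3,99.7]).round(4),'z',np.polyfit(q[:,1],q[:,2],1).round(4),len(q))
E
python3 - <<'E'
from h import *
print(env.state()['grip_width'],env.state()['tool_pos']); heldfoot()
b=34.3; a=np.deg2rad(b); A=(b,-.035-.0045*np.sin(a),.008+.0045*np.cos(a),.065,-.0117)
pre=place(*A,dn=.10,dl=.01); print(pre[:3,3],A)
plan(cur(),[(pre,.3)])
E
```

```text
0.0578436807004931 [0.48685853 0.23712096 0.11119382]
held y [-0.066   0.0555] z [ 0.0026 -0.0143] 19802
[ 0.57537223 -0.00554047  0.12692638] (34.3, np.float64(-0.03753586722021907), np.float64(0.011717442325230937), 0.065, -0.0117)
[[[0.3,-0.0134,0.0025,-0.0003,-0.7,-2.3,7.2],[0.3,-0.0268,0.005,-0.0006,-1.5,-4.6,14.5],[0.3,-0.0402,0.0075,-0.001,-2.2,-6.8,21.7],[0.3,-0.0535,0.01,-0.0013,-3,-9.1,29],[0.3,-0.0669,0.0124,-0.0016,-3.7,-11.4,36.2]]]
[[[0.3,-0.0091,0.0098,0.0024,-0.7,-2.3,7.2],[0.3,-0.0183,0.0196,0.0048,-1.5,-4.6,14.5],[0.3,-0.0274,0.0294,0.0073,-2.2,-6.8,21.7],[0.3,-0.0365,0.0392,0.0097,-3,-9.1,29],[0.3,-0.0456,0.0491,0.0121,-3.7,-11.4,36.2]]]
[[[0.3,-0.001,0.0129,0.0042,-0.7,-2.3,7.2],[0.3,-0.002,0.0258,0.0085,-1.5,-4.6,14.5],[0.3,-0.0029,0.0387,0.0127,-2.2,-6.8,21.7],[0.3,-0.0039,0.0516,0.0169,-3,-9.1,29],[0.3,-0.0049,0.0645,0.0212,-3.7,-11.4,36.2]]]
[[[0.3,0.0076,0.0104,0.0043,-0.7,-2.3,7.2],[0.3,0.0152,0.0209,0.0087,-1.5,-4.6,14.5],[0.3,0.0227,0.0313,0.013,-2.2,-6.8,21.7],[0.3,0.0303,0.0418,0.0174,-3,-9.1,29]]]
```

step_arm --rows '[[[0.3, -0.0134, 0.0025, -0.01, -0.7, -2.3, 7.2], [0.3, -0.0268, 0.005, -0.01, -1.5, -4.6, 14.5], [0.3, -0.0402, 0.0075, -0.01, -2.2, -6.8, 21.7], [0.3, -0.0535, 0.01, -0.01, -3, -9.1, 29], [0.3, -0.0669, 0.0124, -0.01, -3.7, -11.4, 36.2]]]'

```text
clock: 23.6
tool_pos: [0.5104, 0.173, 0.122]
tcp_rot: [[0.484, 0.875, 0.025], [0.859, -0.469, -0.203], [-0.165, 0.12, -0.979]]
ft_force: [0.5, -0.0, -0.3]
grip_width: 0.0581
```

step_arm --rows '[[[0.3, -0.0091, 0.0098, 0.0024, -0.7, -2.3, 7.2], [0.3, -0.0183, 0.0196, 0.0048, -1.5, -4.6, 14.5], [0.3, -0.0274, 0.0294, 0.0073, -2.2, -6.8, 21.7], [0.3, -0.0365, 0.0392, 0.0097, -3, -9.1, 29], [0.3, -0.0456, 0.0491, 0.0121, -3.7, -11.4, 36.2]]]'

```text
clock: 24.1
tool_pos: [0.532, 0.1086, 0.1233]
tcp_rot: [[0.904, 0.421, -0.075], [0.367, -0.852, -0.373], [-0.221, 0.31, -0.925]]
ft_force: [-0.5, -0.8, -0.5]
grip_width: 0.0576
```

step_arm --rows '[[[0.3, -0.001, 0.0129, 0.0042, -0.7, -2.3, 7.2], [0.3, -0.002, 0.0258, 0.0085, -1.5, -4.6, 14.5], [0.3, -0.0029, 0.0387, 0.0127, -2.2, -6.8, 21.7], [0.3, -0.0039, 0.0516, 0.0169, -3, -9.1, 29], [0.3, -0.0049, 0.0645, 0.0212, -3.7, -11.4, 36.2]]]'

```text
clock: 24.6
tool_pos: [0.5536, 0.0442, 0.1244]
tcp_rot: [[0.95, -0.175, -0.258], [-0.277, -0.854, -0.44], [-0.143, 0.489, -0.86]]
ft_force: [-0.7, -0.4, -1.4]
grip_width: 0.0575
```

step_arm --rows '[[[0.3, 0.0076, 0.0104, 0.0043, -0.7, -2.3, 7.2], [0.3, 0.0152, 0.0209, 0.0087, -1.5, -4.6, 14.5], [0.3, 0.0227, 0.0313, 0.013, -2.2, -6.8, 21.7], [0.3, 0.0303, 0.0418, 0.0174, -3, -9.1, 29], [0.3, 0.0303, 0.0418, 0.0174, -3, -9.1, 29]]]'

```text
clock: 25.1
tool_pos: [0.5718, -0.0093, 0.1252]
tcp_rot: [[0.7, -0.584, -0.412], [-0.714, -0.576, -0.398], [-0.005, 0.572, -0.82]]
ft_force: [0.2, -0.2, -0.5]
grip_width: 0.0582
```

Run:
```python
from h import *
b=34.3; A=(b,-.0375,.0117,.0655,-.010)
heldfoot(); T=cur(); print(env.state()['clock'],env.state()['grip_width'])
print(rel(T,place(*A)).round(4))
plan(T,[(place(*A,dn=.045,dl=.006),.3,3),(place(*A,dn=.02,dl=.004),.3,2)],per=10)
```

```text
held y [-0.0657  0.0554] z [ 0.0048 -0.0141] 19464
25.15 0.05770763396480222
[ 0.0018 -0.0135  0.0941  0.5944  0.3024  0.303 ]
[[[0.3,0.0005,-0.0023,0.0164,0.2,0.1,0.1],[0.3,0.001,-0.0047,0.0328,0.4,0.2,0.2],[0.3,0.0015,-0.007,0.0492,0.6,0.3,0.3],[0.3,0.0016,-0.0082,0.0617,0.6,0.3,0.3],[0.3,0.0017,-0.0093,0.0742,0.6,0.3,0.3]]]
```

step_arm --rows '[[[0.3, 0.0005, -0.0023, 0.016, 0.2, 0.1, 0.1], [0.3, 0.001, -0.0047, 0.033, 0.4, 0.2, 0.2], [0.3, 0.0015, -0.007, 0.049, 0.6, 0.3, 0.3], [0.3, 0.0015, -0.008, 0.062, 0.6, 0.3, 0.3], [0.3, 0.0015, -0.009, 0.074, 0.6, 0.3, 0.3]]]'

```text
clock: 25.65
tool_pos: [0.5459, -0.0321, 0.0596]
tcp_rot: [[0.702, -0.588, -0.401], [-0.712, -0.58, -0.396], [0.0, 0.564, -0.826]]
ft_force: [0.9, 0.0, -1.0]
grip_width: 0.0579
```

step_arm --rows '[[[0.3, 0, -0.001, 0.003, 0, 0, 0], [0.3, 0, -0.002, 0.006, 0, 0, 0], [0.3, 0, -0.002, 0.009, 0, 0, 0], [0.3, 0, -0.002, 0.011, 0, 0, 0], [0.3, 0, -0.002, 0.011, 0, 0, 0]]]'

```text
clock: 26.15
tool_pos: [0.5436, -0.0359, 0.0501]
tcp_rot: [[0.701, -0.59, -0.401], [-0.713, -0.578, -0.396], [0.002, 0.564, -0.826]]
ft_force: [0.2, 0.2, -1.4]
grip_width: 0.058
```

Run:
```python
from h import *
A=(34.3,-.0375,.0117,.0655,-.010)
heldfoot(); s=env.state(); print(s['clock'],s['ft_force'],s['torque']); print(rel(cur(),place(*A)).round(4))
q,f=dark('side',(-.06,.15)); print(q[:,2].max(), np.percentile(q,[1,99],0));
```

```text
held y [-0.0658  0.0554] z [ 0.0053 -0.0141] 19477
26.2 [ 0.35331703 -0.48358305 -0.91207711] [ 0.23362758 -0.21485646  0.01197061]
[ 0.0005 -0.0025  0.0103  0.0026 -0.076  -0.0608]
0.15977875547308218 [[-0.04102805 -0.05351183  0.05261133]
 [ 0.11987667  0.03619806  0.12445994]]
```

Free still, 10 mm to go; lower slowly.

step_arm --rows '[[[0.3, 0.0005, -0.001, 0.002, 0, 0, 0], [0.3, 0.0005, -0.0015, 0.004, 0, 0, 0], [0.3, 0.0005, -0.002, 0.006, 0, 0, 0], [0.3, 0.0005, -0.002, 0.007, 0, 0, 0], [0.3, 0.0005, -0.002, 0.007, 0, 0, 0]]]'

```text
clock: 26.75
tool_pos: [0.5419, -0.0379, 0.0429]
tcp_rot: [[0.701, -0.589, -0.402], [-0.713, -0.578, -0.396], [0.001, 0.564, -0.826]]
ft_force: [-0.3, -0.4, -0.8]
grip_width: 0.0579
```

Run:
```python
from h import *
A=(34.3,-.0375,.0117,.0655,-.010)
heldfoot(); s=env.state(); print(s['clock'],s['ft_force'],s['torque']); print(rel(cur(),place(*A)).round(4))
```

```text
held y [-0.0658  0.0555] z [ 0.0053 -0.0141] 19584
26.8 [-0.10197722  0.11798402 -1.84924002] [ 0.27779096 -0.23741679 -0.00878174]
[ 0.0003 -0.0006  0.0028  0.0365 -0.05   -0.0486]
```

step_arm --rows '[[[0.3, 0, 0, 0.001, 0, 0, 0], [0.3, 0, 0, 0.002, 0, 0, 0], [0.3, 0, 0, 0.002, 0, 0, 0], [0.3, 0, 0, 0.002, 0, 0, 0]]]'

```text
clock: 27.2
tool_pos: [0.5414, -0.0387, 0.0415]
tcp_rot: [[0.701, -0.59, -0.401], [-0.713, -0.578, -0.396], [0.001, 0.564, -0.826]]
ft_force: [0.0, 0.4, -0.2]
grip_width: 0.058
```

step_arm --rows '[[[0.72, 0, 0, 0, 0, 0, 0], [0.8, 0, 0, 0, 0, 0, 0], [0.9, 0, 0, 0, 0, 0, 0], [1, 0, 0, 0, 0, 0, 0], [1, 0, 0, 0, 0, 0, 0]]]'

```text
clock: 27.7
tool_pos: [0.5414, -0.0387, 0.0415]
tcp_rot: [[0.701, -0.59, -0.401], [-0.713, -0.578, -0.396], [0.001, 0.564, -0.826]]
ft_force: [-0.3, 1.2, -0.4]
grip_width: 0.0852
```

step_arm --rows '[[[1, 0, 0, -0.01, 0, 0, 0], [1, 0, 0, -0.03, 0, 0, 0], [1, 0, 0, -0.06, 0, 0, 0], [1, 0, 0, -0.1, 0, 0, 0], [1, 0, 0, -0.12, 0, 0, 0]]]'

```text
clock: 28.2
tool_pos: [0.5925, 0.0103, 0.1443]
tcp_rot: [[0.701, -0.592, -0.396], [-0.713, -0.579, -0.396], [0.005, 0.56, -0.828]]
ft_force: [0.0, -0.4, -0.1]
grip_width: 0.0854
```

Run:
```python
from h import *
q,f=dark('wrist'); cv2.imwrite('pics/w6.png',f['img'][:,:,::-1])
fit(q)
a,c=q[q[:,0]<.06],q[q[:,0]>.085]; fit(a); fit(c)
print(env.state()['clock'])
plan(cur(),[(flat(.523,.462,.12,-8.5),1)])
```

```text
n [-0.545  0.002  0.839] tilt 33.0 inl 9627 11485 lo [-0.0431 -0.0276  0.0176] hi [0.1114 0.0303 0.1176]
n [-0.559  0.001  0.829] tilt 34.0 inl 8589 8693 lo [-0.0432 -0.0276  0.0175] hi [0.0588 0.0303 0.0865]
n [-0.64   0.003  0.768] tilt 39.8 inl 1665 1667 lo [ 0.0852 -0.0272  0.0954] hi [0.1127 0.031  0.1187]
28.25
[[[1,-0.0219,-0.0137,-0.0075,1.1,2.2,-7.2],[1,-0.0437,-0.0275,-0.0151,2.2,4.4,-14.4],[1,-0.0656,-0.0412,-0.0226,3.4,6.5,-21.6],[1,-0.0874,-0.0549,-0.0301,4.5,8.7,-28.9],[1,-0.1093,-0.0687,-0.0377,5.6,10.9,-36.1]]]
[[[1,-0.0078,-0.0243,-0.0085,1.1,2.2,-7.2],[1,-0.0157,-0.0485,-0.0171,2.2,4.4,-14.4],[1,-0.0235,-0.0728,-0.0256,3.4,6.5,-21.6],[1,-0.0314,-0.0971,-0.0341,4.5,8.7,-28.9],[1,-0.0392,-0.1213,-0.0427,5.6,10.9,-36.1]]]
[[[1,0.0095,-0.0245,-0.0059,1.1,2.2,-7.2],[1,0.019,-0.0489,-0.0118,2.2,4.4,-14.4],[1,0.0285,-0.0734,-0.0177,3.4,6.5,-21.6],[1,0.038,-0.0978,-0.0236,4.5,8.7,-28.9],[1,0.0475,-0.1223,-0.0295,5.6,10.9,-36.1]]]
[[[1,0.0228,-0.0142,-0.0007,1.1,2.2,-7.2],[1,0.0456,-0.0285,-0.0015,2.2,4.4,-14.4]]]
```

View pics/w6.png

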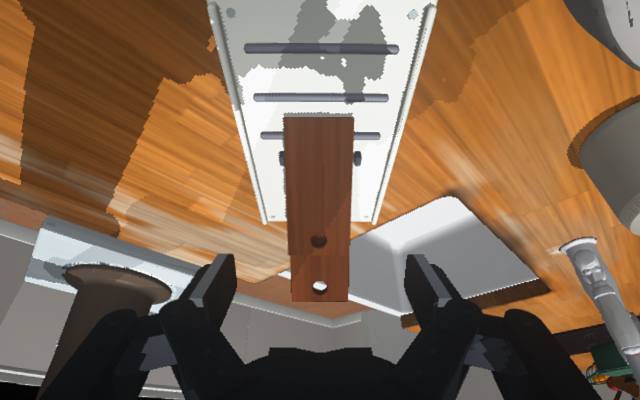

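step_arm --rows '[[[1, -0.0219, -0.0137, -0.02, 1.1, 2.2, -7.2], [1, -0.0437, -0.0275, -0.03, 2.2, 4.4, -14.4], [1, -0.0656, -0.0412, -0.04, 3.4, 6.5, -21.6], [1, -0.0874, -0.0549, -0.05, 4.5, 8.7, -28.9], [1, -0.1093, -0.0687, -0.058, 5.6, 10.9, -36.1]]]'

```text
clock: 28.75
tool_pos: [0.5764, 0.1507, 0.1495]
tcp_rot: [[0.977, -0.066, -0.201], [-0.144, -0.902, -0.406], [-0.154, 0.426, -0.892]]
ft_force: [-0.3, -0.6, -0.6]
grip_width: 0.0854
```

step_arm --rows '[[[1, -0.0078, -0.0243, -0.0085, 1.1, 2.2, -7.2], [1, -0.0157, -0.0485, -0.0171, 2.2, 4.4, -14.4], [1, -0.0235, -0.0728, -0.0256, 3.4, 6.5, -21.6], [1, -0.0314, -0.0971, -0.0341, 4.5, 8.7, -28.9], [1, -0.0392, -0.1213, -0.0427, 5.6, 10.9, -36.1]]]'

```text
clock: 29.25
tool_pos: [0.5549, 0.283, 0.1415]
tcp_rot: [[0.853, 0.52, -0.043], [0.489, -0.825, -0.285], [-0.184, 0.221, -0.958]]
ft_force: [-0.6, 0.4, 0.3]
grip_width: 0.0855
```

step_arm --rows '[[[1, 0.0095, -0.0245, -0.0059, 1.1, 2.2, -7.2], [1, 0.019, -0.0489, -0.0118, 2.2, 4.4, -14.4], [1, 0.0285, -0.0734, -0.0177, 3.4, 6.5, -21.6], [1, 0.038, -0.0978, -0.0236, 4.5, 8.7, -28.9], [1, 0.0475, -0.1223, -0.0295, 5.6, 10.9, -36.1]]]'

```text
clock: 29.75
tool_pos: [0.5338, 0.4154, 0.1337]
tcp_rot: [[0.384, 0.923, 0.006], [0.92, -0.382, -0.084], [-0.076, 0.038, -0.996]]
ft_force: [0.1, -0.0, -0.7]
grip_width: 0.0853
```

step_arm --rows '[[[1, 0.0228, -0.0142, -0.0007, 1.1, 2.2, -7.2], [1, 0.0456, -0.0285, -0.0015, 2.2, 4.4, -14.4], [1, 0.0456, -0.0285, -0.0015, 2.2, 4.4, -14.4], [1, 0.0456, -0.0285, -0.0015, 2.2, 4.4, -14.4]]]'

```text
clock: 30.15
tool_pos: [0.5257, 0.467, 0.1305]
tcp_rot: [[0.149, 0.989, -0.01], [0.989, -0.149, -0.003], [-0.005, -0.01, -1.0]]
ft_force: [0.3, 0.1, -0.7]
grip_width: 0.0856
```

Run:
```python
from h import *
f=cams.grab_frame('wrist'); W=cur()@f['T_tool_cam']
for m in cams.masks_of('wrist','board_short')[:3]:
    P=cloud(f,m['region'],W); print(m['conf'],rect(P),np.median(P[:,2]))
print(rel(cur(),flat(.523,.462,-.008,-8.5)).round(4),env.state()['tool_pos'])
```

```text
0.76 (array([522.1, 461.6]), array([ 59.3, 100.4]), 81.6) 0.008737055366377755
0.52 (array([664.4, 328.3]), array([ 40.7, 328.7]), 53.3) 0.04517334723596475
[-0.0044 -0.001   0.1387 -0.554   0.2545 -0.1056] [0.52608365 0.4665745  0.13065642]
```

step_arm --rows '[[[1, -0.004, -0.001, 0.045, -0.4, 0.2, 0], [1, -0.0045, -0.0015, 0.085, -0.4, 0.2, 0], [1, -0.0045, -0.0015, 0.115, -0.4, 0.2, 0], [1, -0.0045, -0.0015, 0.134, -0.4, 0.2, 0], [1, -0.0045, -0.0015, 0.137, -0.4, 0.2, 0]]]'

```text
clock: 30.75
tool_pos: [0.5208, 0.461, -0.0092]
tcp_rot: [[0.149, 0.989, -0.007], [0.989, -0.149, -0.003], [-0.004, -0.006, -1.0]]
ft_force: [0.1, -0.3, -1.1]
grip_width: 0.085
```

Run:
```python
from h import *
for i in range(2):
  print(rel(cur(),flat(.5225,.462,-.0075,-8.5)).round(4),env.state()['ft_force']); cams.grab_frame('top')
```

```text
[ 0.0013  0.0015 -0.0017 -0.3702  0.2236 -0.0778] [ 0.09598654 -0.28146604 -1.10911333]
[ 1.000e-04  6.000e-04 -2.000e-04 -2.554e-01  9.840e-02 -6.310e-02] [-0.50147924  0.2710542   0.91420853]
```

step_arm --rows '[[[0.8, 0, 0, 0.0005, 0, 0, 0], [0.75, 0, 0, 0.0005, 0, 0, 0], [0.7, 0, 0, 0.0005, 0, 0, 0], [0.6, 0, 0, 0.0005, 0, 0, 0], [0.4, 0, 0, 0.0005, 0, 0, 0]]]'

```text
clock: 31.35
tool_pos: [0.5242, 0.4644, -0.0036]
tcp_rot: [[0.148, 0.989, 0.001], [0.989, -0.148, 0.003], [0.003, 0.0, -1.0]]
ft_force: [-0.5, -1.3, 6.9]
grip_width: 0.0575
```

step_arm --rows '[[[0.3, 0, 0, -0.002, 0, 0, 0], [0.3, 0, 0, -0.003, 0, 0, 0], [0.3, 0, 0, -0.04, 0, 0, 0], [0.3, 0, 0, -0.09, 0, 0, 0], [0.3, 0, 0, -0.14, 0, 0, 0]]]'

```text
clock: 31.85
tool_pos: [0.5219, 0.4624, 0.1333]
tcp_rot: [[0.148, 0.989, -0.005], [0.989, -0.148, -0.001], [-0.002, -0.005, -1.0]]
ft_force: [0.9, 0.9, -0.4]
grip_width: 0.0576
```

Run:
```python
from h import *
print(env.state()['grip_width'],env.state()['tool_pos']); heldfoot()
A=(26.5,-.076,.012,.050,-.0105)
pre=place(*A,dn=.11,dl=.01); print(pre[:3,3])
plan(cur(),[(pre,.3)])
```

```text
0.057563791115062476 [0.52185506 0.4623555  0.13333568]
held y [-0.0522  0.0474] z [-0.0009 -0.012 ] 15624
[0.60487425 0.02345108 0.12781784]
[[[0.3,-0.0251,0.0084,0.0008,-0.9,-1.8,7.3],[0.3,-0.0503,0.0167,0.0016,-1.8,-3.5,14.6],[0.3,-0.0754,0.0251,0.0025,-2.7,-5.3,21.9],[0.3,-0.1005,0.0334,0.0033,-3.5,-7.1,29.2],[0.3,-0.1256,0.0418,0.0041,-4.4,-8.9,36.5]]]
[[[0.3,-0.0148,0.0213,0.0052,-0.9,-1.8,7.3],[0.3,-0.0297,0.0427,0.0104,-1.8,-3.5,14.6],[0.3,-0.0445,0.064,0.0156,-2.7,-5.3,21.9],[0.3,-0.0593,0.0853,0.0209,-3.5,-7.1,29.2],[0.3,-0.0741,0.1066,0.0261,-4.4,-8.9,36.5]]]
[[[0.3,0.0016,0.0252,0.0081,-0.9,-1.8,7.3],[0.3,0.0032,0.0503,0.0163,-1.8,-3.5,14.6],[0.3,0.0049,0.0755,0.0244,-2.7,-5.3,21.9],[0.3,0.0065,0.1006,0.0326,-3.5,-7.1,29.2],[0.3,0.0081,0.1258,0.0407,-4.4,-8.9,36.5]]]
[[[0.3,0.0173,0.0182,0.0084,-0.9,-1.8,7.3],[0.3,0.0346,0.0365,0.0167,-1.8,-3.5,14.6]]]
```

step_arm --rows '[[[0.3, -0.0251, 0.0084, -0.01, -0.9, -1.8, 7.3], [0.3, -0.0503, 0.0167, -0.015, -1.8, -3.5, 14.6], [0.3, -0.0754, 0.0251, -0.015, -2.7, -5.3, 21.9], [0.3, -0.1005, 0.0334, -0.015, -3.5, -7.1, 29.2], [0.3, -0.1256, 0.0418, -0.011, -4.4, -8.9, 36.5]]]'

```text
clock: 32.4
tool_pos: [0.546, 0.3321, 0.1448]
tcp_rot: [[0.712, 0.703, -0.003], [0.692, -0.702, -0.169], [-0.121, 0.118, -0.986]]
ft_force: [0.4, -0.6, -0.8]
grip_width: 0.0573
```

step_arm --rows '[[[0.3, -0.0148, 0.0213, 0.0052, -0.9, -1.8, 7.3], [0.3, -0.0297, 0.0427, 0.0104, -1.8, -3.5, 14.6], [0.3, -0.0445, 0.064, 0.0156, -2.7, -5.3, 21.9], [0.3, -0.0593, 0.0853, 0.0209, -3.5, -7.1, 29.2], [0.3, -0.0741, 0.1066, 0.0261, -4.4, -8.9, 36.5]]]'

```text
clock: 32.9
tool_pos: [0.5683, 0.2015, 0.1396]
tcp_rot: [[0.983, 0.147, -0.107], [0.109, -0.948, -0.3], [-0.145, 0.283, -0.948]]
ft_force: [0.4, -0.6, -0.7]
grip_width: 0.0576
```

step_arm --rows '[[[0.3, 0.0016, 0.0252, 0.0081, -0.9, -1.8, 7.3], [0.3, 0.0032, 0.0503, 0.0163, -1.8, -3.5, 14.6], [0.3, 0.0049, 0.0755, 0.0244, -2.7, -5.3, 21.9], [0.3, 0.0065, 0.1006, 0.0326, -3.5, -7.1, 29.2], [0.3, 0.0081, 0.1258, 0.0407, -4.4, -8.9, 36.5]]]'

```text
clock: 33.4
tool_pos: [0.5911, 0.0712, 0.1353]
tcp_rot: [[0.854, -0.446, -0.267], [-0.516, -0.788, -0.336], [-0.061, 0.425, -0.903]]
ft_force: [-0.2, -0.9, -1.4]
grip_width: 0.0576
```

step_arm --rows '[[[0.3, 0.0173, 0.0182, 0.0084, -0.9, -1.8, 7.3], [0.3, 0.0346, 0.0365, 0.0167, -1.8, -3.5, 14.6], [0.3, 0.0346, 0.0365, 0.0167, -1.8, -3.5, 14.6], [0.3, 0.0346, 0.0365, 0.0167, -1.8, -3.5, 14.6]]]'

```text
clock: 33.8
tool_pos: [0.6001, 0.0194, 0.1334]
tcp_rot: [[0.7, -0.632, -0.332], [-0.714, -0.623, -0.32], [-0.004, 0.461, -0.888]]
ft_force: [0.2, 0.0, -0.6]
grip_width: 0.0575
```

Run:
```python
from h import *
A=(26.5,-.076,.012,.052,-.0075)
heldfoot(); T=cur(); print(env.state()['clock'],env.state()['grip_width'])
print(rel(T,place(*A)).round(4))
plan(T,[(place(*A,dn=.045,dl=.006),.3,3),(place(*A,dn=.02,dl=.004),.3,2)],per=10)
```

```text
held y [-0.0516  0.0474] z [ 0.0049 -0.0119] 15067
33.85 0.05759118768343504
[ 0.0016 -0.0175  0.1093  0.9241  0.2091  0.1394]
[[[0.3,0.0005,-0.0036,0.0215,0.3,0.1,0],[0.3,0.0009,-0.0072,0.0429,0.6,0.1,0.1],[0.3,0.0014,-0.0108,0.0644,0.9,0.2,0.1],[0.3,0.0014,-0.012,0.0768,0.9,0.2,0.1],[0.3,0.0015,-0.0132,0.0893,0.9,0.2,0.1]]]
```

step_arm --rows '[[[0.3, 0.0005, -0.0036, 0.021, 0.3, 0.1, 0], [0.3, 0.001, -0.0072, 0.043, 0, 0.1, 0], [0.3, 0.0014, -0.0108, 0.064, -0.5, 0.2, 0], [0.3, 0.0014, -0.012, 0.077, -0.7, 0.2, 0], [0.3, 0.0015, -0.0132, 0.089, -0.7, 0.2, 0]]]'

```text
clock: 34.35
tool_pos: [0.5795, -0.0012, 0.0477]
tcp_rot: [[0.703, -0.626, -0.337], [-0.711, -0.62, -0.332], [-0.001, 0.473, -0.881]]
ft_force: [-0.1, -0.2, -0.9]
grip_width: 0.0571
```

step_arm --rows '[[[0.3, 0, -0.001, 0.003, 0, 0, 0], [0.3, 0, -0.002, 0.006, 0, 0, 0], [0.3, 0, -0.002, 0.009, 0, 0, 0], [0.3, 0, -0.002, 0.01, 0, 0, 0], [0.3, 0, -0.002, 0.01, 0, 0, 0]]]'

```text
clock: 34.85
tool_pos: [0.5785, -0.0038, 0.0396]
tcp_rot: [[0.702, -0.628, -0.335], [-0.712, -0.619, -0.331], [0.001, 0.471, -0.882]]
ft_force: [-0.5, -0.0, -0.3]
grip_width: 0.0577
```

Run:
```python
from h import *
A=(28,-.076,.012,.052,-.0075)
heldfoot(); s=env.state(); print(s['clock'],s['ft_force'],s['torque']); print(rel(cur(),place(*A)).round(4))
```

```text
held y [-0.1176  0.0473] z [ 0.0247 -0.0119] 17176
34.9 [0.09559697 0.0531073  0.21904489] [ 0.21173696 -0.11555577 -0.01944615]
[-0.001  -0.0026  0.0098  0.1002 -0.0781  0.0575]
```

step_arm --rows '[[[0.3, -0.0005, -0.001, 0.002, 0, 0, 0], [0.3, -0.0005, -0.0015, 0.004, 0, 0, 0], [0.3, -0.0005, -0.002, 0.006, 0, 0, 0], [0.3, -0.0005, -0.002, 0.007, 0, 0, 0], [0.3, -0.0005, -0.002, 0.0075, 0, 0, 0]]]'

```text
clock: 35.4
tool_pos: [0.5763, -0.0048, 0.0314]
tcp_rot: [[0.702, -0.628, -0.336], [-0.712, -0.619, -0.331], [-0.0, 0.472, -0.882]]
ft_force: [0.9, 0.7, 0.1]
grip_width: 0.0578
```

Run:
```python
from h import *
A=(28,-.076,.012,.052,-.0075)
s=env.state(); print(s['clock'],s['ft_force'],s['torque']); print(rel(cur(),place(*A)).round(4))
```

```text
35.4 [0.85302513 0.69559163 0.10290244] [ 0.23473736 -0.20718247  0.00290942]
[-1.000e-04 -8.000e-04  1.400e-03  1.671e-01 -3.510e-02  8.700e-02]
```

Within 1.4 mm with no press; release and back off.

step_arm --rows '[[[0.72, 0, 0, 0.001, 0, 0, 0], [0.8, 0, 0, 0.001, 0, 0, 0], [0.9, 0, 0, 0.001, 0, 0, 0], [1, 0, 0, 0.001, 0, 0, 0], [1, 0, 0, 0.001, 0, 0, 0]]]'

```text
clock: 35.9
tool_pos: [0.5763, -0.005, 0.0309]
tcp_rot: [[0.702, -0.628, -0.336], [-0.712, -0.619, -0.331], [0.0, 0.472, -0.882]]
ft_force: [0.1, -0.8, -0.1]
grip_width: 0.0856
```

step_arm --rows '[[[1, 0, 0, -0.01, 0, 0, 0], [1, 0, 0, -0.03, 0, 0, 0], [1, 0, 0, -0.06, 0, 0, 0], [1, 0, 0, -0.1, 0, 0, 0], [1, 0, 0, -0.14, 0, 0, 0]]]'

```text
clock: 36.4
tool_pos: [0.6234, 0.0419, 0.1558]
tcp_rot: [[0.702, -0.628, -0.336], [-0.712, -0.619, -0.331], [-0.0, 0.472, -0.882]]
ft_force: [0.5, -0.3, -0.3]
grip_width: 0.0858
```

Run:
```python
from h import *
q,f=dark('wrist',(-.14,.15)); cv2.imwrite('pics/w7.png',f['img'][:,:,::-1])
for lo,hi in [(-.11,0),(.035,.058),(.09,.13)]: fit(q[(q[:,0]>lo)&(q[:,0]<hi)])
for c in ['side','wrist']:
  f=cams.grab_frame(c)
  for n in ['board_long_foot','board_mid_foot','board_short_foot','board_long','board_mid','board_short']:
    print(c,n,[((d['point']-S)@ST[:3,:3]).round(3).tolist()+[round(d['conf'],2)] for d in cams.mark_of(c,n)][:2])
for n in ['lemon','garlic','tin','shaker','jar']: print(n,[np.round(d['point'],3) for d in cams.mark_of('side',n)][:1])
print(env.state()['clock'])
```

```text
n [-0.442 -0.007  0.897] tilt 26.2 inl 5744 5821 lo [-0.0861 -0.0248  0.0226] hi [-0.0011  0.033   0.0651]
n [-0.554 -0.006  0.832] tilt 33.7 inl 1125 1218 lo [ 0.0353 -0.0255  0.077 ] hi [0.0578 0.0323 0.0928]
n [-0.634 -0.001  0.773] tilt 39.3 inl 845 853 lo [ 0.0902 -0.025   0.1063] hi [0.1084 0.0328 0.1218]
side board_long_foot []
side board_mid_foot [[-0.141, -0.583, 0.004, 0.9], [-0.036, -0.002, 0.009, 0.84]]
side board_short_foot [[-0.073, 0.003, 0.01, 0.96]]
side board_long [[0.063, 0.0, 0.063, 0.5], [-0.078, -0.001, 0.006, 0.26]]
side board_mid [[-0.178, -0.53, 0.002, 0.82], [-0.387, -0.498, 0.004, 0.76]]
side board_short [[-0.033, 0.0, 0.031, 0.9], [-0.001, 0.0, 0.011, 0.75]]
wrist board_long_foot [[-0.079, -0.001, 0.014, 0.66]]
wrist board_mid_foot [[0.056, 0.001, 0.064, 0.45]]
wrist board_short_foot [[-0.078, 0.002, 0.014, 0.59]]
wrist board_long [[0.058, 0.0, 0.06, 0.76]]
wrist board_mid [[0.018, 0.002, 0.046, 0.87]]
wrist board_short [[-0.034, 0.0, 0.031, 0.75]]
lemon [array([0.586, 0.001, 0.009])]
garlic [array([ 0.648,  0.19 , -0.002])]
tin [array([ 0.343,  0.289, -0.004])]
shaker [array([0.665, 0.26 , 0.003])]
jar [array([ 0.658,  0.334, -0.001])]
37.4
```

View pics/w7.png

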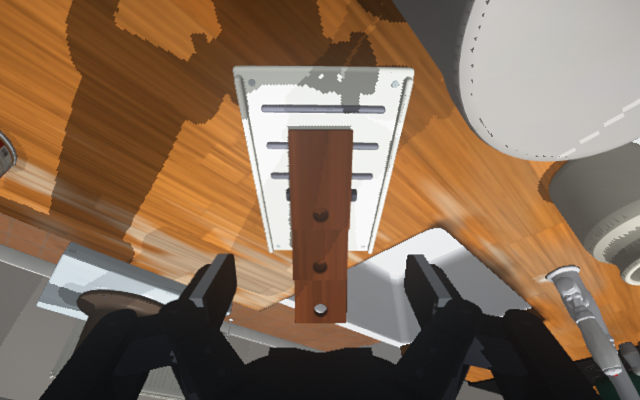

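Run:
```python
from h import *
s=env.state(); print(s['ft_force'],abs(s['qvel']).max()); print(env.close_job())
```

```text
[ 0.13869491 -0.69882443  0.66672725] 0.0010339251186757216
the job is handed in; nothing more can be done
None
```

The prop is set and holding, and all three boards stand shingled in their slots. I handed the job in at about 37 s of the 72 s allowed. No verdict is reported.

- **Prop:** it measured 39–40° after I let go. After the last board I did not re-measure the prop itself, but the long board lying on it measured 39.3°.
- **Boards:** the last wrist picture shows all three centred, hole ends up. Their tilts were 39.3° (long), 33.7° (middle) and 26.2° (short), nearly square to the stand.
- **Feet:** in the stand frame, the middle foot was at about x = −36 mm and the short one at −73 to −78 mm, both inside their slots. The long foot was hidden at the end. Just after placing, its visible top corner was at about x = −9 mm, in its slot.
- **Contact:** at hand-in the arm was still, with under 1 N on the wrist. Readings at the end of each lowering step stayed below 2 N, and each board was released about 1 mm above its resting place.
- **Bystanders:** the garlic, tin and jar were found where they started. The last look found the lemon and shaker badly. The lemon was reported on the stand, and the shaker where the lemon belongs. No wrist picture shows the lemon on the stand, so I take both as wrong detections, but neither was checked again.
- **Grip trouble:** the open fingertips are about 30 mm farther back than the description's 17 mm ahead. My first closes on the prop and the long board therefore missed, and I lowered the tool and regripped.

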